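Rack drill cores on V-cradles and chock them

ROBOT

A 7-joint arm with a two-finger parallel gripper is mounted at the origin on a cart in front of the work surface, level with it; the furniture and walls round the work are solid. World frame = base frame: x ahead of the robot, y to its left, z up, the work surface at z = 0. Lengths are in mm, angles in rad, forces in N, time in s.
With the tool pointing down it reaches from about 425 to 825 mm from the base axis. Payload 3.6 kg.
Tool frame: the origin (TCP) lies on the centre line of the jaws, within the pads' length; the fingertips stand arm.tcp_to_tips ahead of it and the grasp point (between the pads) lies 5 mm behind it (arm.tcp_to_tips is the distance from the TCP to the fingertips, in mm); z points along the fingers, y is the line along which they close (so a half turn about z gives the same grasp; the last joint's range is limited). The gripper opens to 85 mm and grips with 20 to 120 N. Pads are 22 mm wide; open, the fingers measure 114 mm over their backs; the gripper's body (76 mm by 85 mm) begins 54 mm behind the grasp point. The pads swing forward as they close: fully open they stand 13 mm farther back than shut.
Start: joints at [1.204, 0.615, -0.013, 1.423, 0.008, 1.103, -0.04], TCP at [217.267, -612.584, 245.297] pointing down, gripper open.
Joint ranges: [-3.12, 3.12], [-0.3, 2.06], [-1.34, 1.32], [0.26, 2.42], [-1.36, 4.5], [0.01, 1.98], [-2.84, 2.84]. Speed limits (rad/s): [2.79, 2.79, 3.14, 3.14, 3.14, 3.14, 3.14].

INTERFACE

Orientations are given as a 3x3 rotation matrix whose columns are the frame's x, y, z axes.
In Python, from cell import monitor, optics, arm gives the robot as it stands. The module is installed in compiled form; this text tells all that it offers.
- The arm moves only by the tool servo_tool, never from a script. Its argument "moves" is a list of rows, each a list of 7 numbers: the shift along the tool's x, y, z scaled (see below), then the turn, a rotation vector about the tool's x, y, z scaled (see below), then the opening, from -1 (shut) to 1 (fully open). In form: [[dx, dy, dz, wx, wy, wz, grip], ...]. A call has 1 to 12 rows; each row shifts and turns the commanded pose from where the row before left it, along the tool's axes as they then stand; what a row does not reach is not made up. The controller multiplies each number of a shift by 0.03 m and each number of a turn by 0.15 rad. A row lasts 1/10 s, in which the tool goes at most 50 mm and 8.59 degrees, less where a joint would pass 70% of its speed; a pose out of reach is approached as far as the arm can. A call with a number of a shift or a turn outside -1 to 1 is refused whole. A call with a gripper value outside its range is refused whole. The fingers move at their own pace and stop on an object; "force" is the grip in N (left out, the last holds). Time passes only in rows, so rows that do not move let the fingers close. It gives the time, the measured TCP pose, the force, the opening and the grip force at its end, in the units of the state.
- monitor.sense(): the state, without advancing time (a new reading comes with each control period).
- optics.get_image(name): name is "scene" or "top" or "wrist"; returns a dict with "image" (384x512x3 uint8, red, green, blue), "range_z" (384x512 float32, mm along the optical axis (not along the pixel's ray), 0 where there is no reading), "intrinsics" (3x3 intrinsics, pixels), "T" (4x4, takes a point from camera to world coordinates); the wrist camera has in their place "tool_from_camera" (4x4, takes a point from camera to tool coordinates, whose origin is the TCP and whose axes are the flange's). Camera axes: x right, y up, looking along -z (the intrinsics and any distortion apply to the point x, -y, -z); pixel columns grow to the right and rows downward; lengths in mm; the calibration is good to about 2 mm. A picture is of the moment at which its call begins: read the wrist's pose just before it.
- arm.job_done(): hands the job in; it is judged then, once.
The state is a dict: "time_s": time; "qpos": joint angles; "dq": joint speeds; "tau": joint torques, N m; "ee_pos": TCP position; "orientation": TCP orientation; "contact_force": force on the tool from outside, world axes, zero at the start; "ft_torque": the same for the moment, N m; "finger_gap": opening from 0.0 (shut) to 1.0 (fully open); "grip_force": force on a finger pad.
Only numpy, scipy, OpenCV 4.12 (cv2) and the standard library are available. Lean on these libraries where they do the work, as an engineer would, in place of code of your own. Each camera call takes 0.05 s, during which the arm holds its last target. There are 200 camera calls.

TASK

Lay one of the two unracked rock cores in the empty V of the cradle rack, then set the wooden chock flat beside it, between core and outer lip its leaning face to the core and its upright back to the lip, and only then lay the other core on top in the valley between the two lower ones. One core is still in the steel barrel: draw it straight out without forcing it. Set everything down gently with the ends roughly level, leave the core already racked in its V, and leave the bench's other things alone.

Things in the scene. Friction and masses are not known exactly. Their poses are not given: they have to be found in the camera images.
- rack: Fixed aluminium cradle rack, 157 mm wide in y; origin on the bench. Cores lie along its x; y points to the chock side. Two 16 mm bearers at x = +-40 mm (open between, down to 13 mm) carry two shallow 28 mm wide Vs, 64 mm apart, white flanks at 15 degrees; flats at z = 32 mm. Stop to z = 64 mm beyond the taken V (-y); lip 10 mm above the flats at +y, inner face at y = 71 mm.
- v_taken (a point): Centre of a core lying in the V at the rack's -y side (49 mm above the bench), next to the stop; axes as the rack's. core_rest lies here.
- v_empty (a point): Where the centre of a core comes when it lies in the empty V (49 mm above the bench); axes as the rack's.
- top_place (a point): Where the centre of a core comes when it lies on the two lower ones (73 mm above the bench, midway between them); axes as the rack's.
- chock_place (a point): Where the origin of the chock comes, its axes parallel to the rack's (x with x, y with y, so the chock's y points away from the core): on the flats (32 mm above the bench), with about 1.5 mm play to core and lip.
- core_rest: Rock drill core, plain grey cylinder 40 mm diameter, 130 mm long, about 0.4 kg, that already lies in the taken V. Origin at the middle of its axis, x along the axis; it may have any roll about x.
- core_bench: Rock drill core like core_rest (40 x 130 mm), lying loose on the bench, free to roll. Origin at the middle of its axis, x along the axis.
- core_barrel: Rock drill core like core_rest (40 x 130 mm), in the barrel: 68 mm of it inside and 62 mm standing out of the mouth. Origin at the middle of its axis, x along the axis.
- barrel: Fixed steel core barrel: level tube of 44 mm bore, 50 mm outside diameter, 72 mm long, on a grey foot. Origin on the bench under the mouth; tube runs from the mouth to +x, so the core is drawn out along -x. Turned up to 0.35 rad.
- mouth (a point): Centre of the barrel's open mouth, 48 mm above the bench; axes as the barrel's.
- chock: Light-wood bar, 110 mm long in x, 28 mm high, foot 28 mm wide, with a grip rib on top (70 mm long in x, 12 mm wide, z = 26 to 61 mm, centred at y = +13 mm). Origin on its underside, 20 mm before the upright back (+y side). The -y face leans 15 degrees outward, from y = -8 mm at the foot to -15 mm at the top, and goes against the core: lower it straight down.
- chock_back (a point): Middle of the foot of the chock's upright back, at y = +20 mm of the chock.
- bottle_front: Loose bystander: brown dropper bottle standing on the red notebook, 121 mm above the bench at its top; origin at the centre of its underside.
- bottle_back: Loose bystander: brown dropper bottle behind the middle of the bench; origin at the centre of its underside.
- bottle_left: Loose bystander: brown dropper bottle at the left edge; origin at the centre of its underside.
- glass_cylinder: Loose bystander: glass measuring cylinder at the left edge; origin at the centre of its underside.
- spot_plate: Loose bystander: white spot plate at the front right; origin at the centre of its underside.
Things that resemble listed ones, but are neither listed nor needed, are in the scene too. There is more than one size of the chock; the job needs the larger.

How it is judged (in metres and radians):
On the way, in this order (a step that is already met when the one before it is completed fails the run):
1. one of the two unracked cores lies released in the empty V (((x of core_bench in the frame of v_empty between -0.025 and 0.025 m and y of core_bench in the frame of v_empty between -0.006 and 0.006 m and z of core_bench in the frame of v_empty between -0.005 and 0.005 m and angle between the x axis of core_bench and the x axis of v_empty, either way round below 0.08 rad and contact force between the fingers and core_bench below 0.2 N and linear speed of core_bench below 0.03 m/s) or (x of core_barrel in the frame of v_empty between -0.025 and 0.025 m and y of core_barrel in the frame of v_empty between -0.006 and 0.006 m and z of core_barrel in the frame of v_empty between -0.005 and 0.005 m and angle between the x axis of core_barrel and the x axis of v_empty, either way round below 0.08 rad and contact force between the fingers and core_barrel below 0.2 N and linear speed of core_barrel below 0.03 m/s)) and x of core_rest in the frame of v_taken between -0.025 and 0.025 m and y of core_rest in the frame of v_taken between -0.006 and 0.006 m and z of core_rest in the frame of v_taken between -0.005 and 0.005 m and angle between the x axis of core_rest and the x axis of v_taken, either way round below 0.08 rad and contact force between the fingers and core_rest below 0.2 N and linear speed of core_rest below 0.03 m/s and not ((x of core_bench in the frame of top_place between -0.025 and 0.025 m and y of core_bench in the frame of top_place between -0.006 and 0.006 m and z of core_bench in the frame of top_place between -0.005 and 0.005 m and angle between the x axis of core_bench and the x axis of top_place, either way round below 0.08 rad)) and not ((x of core_barrel in the frame of top_place between -0.025 and 0.025 m and y of core_barrel in the frame of top_place between -0.006 and 0.006 m and z of core_barrel in the frame of top_place between -0.005 and 0.005 m and angle between the x axis of core_barrel and the x axis of top_place, either way round below 0.08 rad))), for 0.2 s.
2. the chock sits flat beside it, released, and nothing lies on top yet (((x of core_bench in the frame of v_empty between -0.025 and 0.025 m and y of core_bench in the frame of v_empty between -0.006 and 0.006 m and z of core_bench in the frame of v_empty between -0.005 and 0.005 m and angle between the x axis of core_bench and the x axis of v_empty, either way round below 0.08 rad and contact force between the fingers and core_bench below 0.2 N and linear speed of core_bench below 0.03 m/s) or (x of core_barrel in the frame of v_empty between -0.025 and 0.025 m and y of core_barrel in the frame of v_empty between -0.006 and 0.006 m and z of core_barrel in the frame of v_empty between -0.005 and 0.005 m and angle between the x axis of core_barrel and the x axis of v_empty, either way round below 0.08 rad and contact force between the fingers and core_barrel below 0.2 N and linear speed of core_barrel below 0.03 m/s)) and x of chock in the frame of chock_place between -0.015 and 0.015 m and y of chock in the frame of chock_place between -0.004 and 0.004 m and z of chock in the frame of chock_place between -0.003 and 0.003 m and angle between the x axis of chock and the x axis of chock_place, either way round below 0.08 rad and angle between chock's own z axis and vertical below 0.08 rad and y of chock_back in the frame of rack above 0.06 m and contact force between the fingers and chock below 0.2 N and linear speed of chock below 0.03 m/s and not ((x of core_bench in the frame of top_place between -0.025 and 0.025 m and y of core_bench in the frame of top_place between -0.006 and 0.006 m and z of core_bench in the frame of top_place between -0.005 and 0.005 m and angle between the x axis of core_bench and the x axis of top_place, either way round below 0.08 rad)) and not ((x of core_barrel in the frame of top_place between -0.025 and 0.025 m and y of core_barrel in the frame of top_place between -0.006 and 0.006 m and z of core_barrel in the frame of top_place between -0.005 and 0.005 m and angle between the x axis of core_barrel and the x axis of top_place, either way round below 0.08 rad))), for 0.2 s.
3. the other core lies released in the valley on top ((((x of core_bench in the frame of v_empty between -0.025 and 0.025 m and y of core_bench in the frame of v_empty between -0.006 and 0.006 m and z of core_bench in the frame of v_empty between -0.005 and 0.005 m and angle between the x axis of core_bench and the x axis of v_empty, either way round below 0.08 rad and contact force between the fingers and core_bench below 0.2 N and linear speed of core_bench below 0.03 m/s) and (x of core_barrel in the frame of top_place between -0.025 and 0.025 m and y of core_barrel in the frame of top_place between -0.006 and 0.006 m and z of core_barrel in the frame of top_place between -0.005 and 0.005 m and angle between the x axis of core_barrel and the x axis of top_place, either way round below 0.08 rad and contact force between the fingers and core_barrel below 0.2 N and linear speed of core_barrel below 0.03 m/s)) or ((x of core_barrel in the frame of v_empty between -0.025 and 0.025 m and y of core_barrel in the frame of v_empty between -0.006 and 0.006 m and z of core_barrel in the frame of v_empty between -0.005 and 0.005 m and angle between the x axis of core_barrel and the x axis of v_empty, either way round below 0.08 rad and contact force between the fingers and core_barrel below 0.2 N and linear speed of core_barrel below 0.03 m/s) and (x of core_bench in the frame of top_place between -0.025 and 0.025 m and y of core_bench in the frame of top_place between -0.006 and 0.006 m and z of core_bench in the frame of top_place between -0.005 and 0.005 m and angle between the x axis of core_bench and the x axis of top_place, either way round below 0.08 rad and contact force between the fingers and core_bench below 0.2 N and linear speed of core_bench below 0.03 m/s))) and x of chock in the frame of chock_place between -0.015 and 0.015 m and y of chock in the frame of chock_place between -0.004 and 0.004 m and z of chock in the frame of chock_place between -0.003 and 0.003 m and angle between the x axis of chock and the x axis of chock_place, either way round below 0.08 rad and angle between chock's own z axis and vertical below 0.08 rad and y of chock_back in the frame of rack above 0.06 m and contact force between the fingers and chock below 0.2 N and linear speed of chock below 0.03 m/s), for 0.2 s.
At the end, for the whole second after the job is handed in: One core in the empty V, the other on top, core_rest in its V: each within 25 mm endways, 6 mm sideways, 5 mm in height, 0.08 rad. Chock flat between lower core and lip, leaning face to the core: within 15 mm endways, 4 mm sideways, 3 mm in height, 0.08 rad. All at rest and released (all of step 3 and x of core_rest in the frame of v_taken between -0.025 and 0.025 m and y of core_rest in the frame of v_taken between -0.006 and 0.006 m and z of core_rest in the frame of v_taken between -0.005 and 0.005 m and angle between the x axis of core_rest and the x axis of v_taken, either way round below 0.08 rad and contact force between the fingers and core_rest below 0.2 N and linear speed of core_rest below 0.03 m/s); the robot touches nothing.
It fails at once if a bystander is shoved by more than 25 mm or tipped (distance of any of bottle_front, bottle_back, bottle_left, glass_cylinder, spot_plate from where it was at the start of the episode above 0.025 m or angle between any of bottle_front, bottle_back, bottle_left, glass_cylinder, spot_plate's own z axis and vertical above 0.35 rad).
It fails at once if the core already racked is moved by more than 20 mm (distance of core_rest from where it was at the start of the episode above 0.02 m).
It fails at once if the core is forced in the barrel (over 50 N between core and barrel) (contact force between core_barrel and barrel above 50 N).
It fails at once if a core or the chock is let fall (faster than 0.45 m/s unheld, about 1 cm) or rammed onto the rack (over 90 N) (contact force between any of core_bench, core_barrel, chock and rack above 90 N or (linear speed of core_bench above 0.45 m/s and contact force between the fingers and core_bench below 0.2 N) or (linear speed of core_barrel above 0.45 m/s and contact force between the fingers and core_barrel below 0.2 N) or (linear speed of chock above 0.45 m/s and contact force between the fingers and chock below 0.2 N)).
It also fails if it takes over 72 s, if anything falls off the work surface, if the arm or the gripper's body presses on something with over 40 N, if the wrist force passes 120 N, or if a joint passes its speed limit or range.

## Working session

There is one attempt and no reset: what is moved stays moved. The work goes in short steps, Python scripts to look and compute and a tool call to move; the robot and the scene stay as the last step left them, time stands still between calls to the robot, and variables do not carry over. Pictures are saved under pics/ and viewed, at most 10 in all, crops included, and the job is handed in when it is done.

Besides the shell and the picture viewer there is one more tool, called after ">>>" as name(argument=value, ...), one argument or row to a line, values as JSON. servo_tool: Moves the arm, as the interface text tells. Its arguments: {"type":"object","properties":{"moves":{"type":"array"},"force":{"type":"number"}},"required":["moves"]}

```bash
mkdir -p pics; cat > h.py <<'E'
import numpy as np, cv2
from cell import monitor, optics, arm
def grab(n):
    s=monitor.sense(); d=optics.get_image(n)
    if n=="wrist":
        T=np.eye(4);T[:3,:3]=s["orientation"];T[:3,3]=s["ee_pos"];d["T"]=T@np.array(d["tool_from_camera"])
    np.savez(f"{n}.npz",image=d["image"],range_z=d["range_z"],K=d["intrinsics"],T=d["T"]); return d
def cloud(d):
    z=np.asarray(d["range_z"]);K=np.array(d["intrinsics"] if "intrinsics" in d else d["K"]);T=np.array(d["T"])
    v,u=np.mgrid[:z.shape[0],:z.shape[1]]
    P=np.stack([(u-K[0,2])/K[0,0]*z,-(v-K[1,2])/K[1,1]*z,-z],-1)
    P=P@T[:3,:3].T+T[:3,3]; P[z==0]=np.nan; return P
def save(n,im): cv2.imwrite(f"pics/{n}.png",np.ascontiguousarray(im[...,::-1]))
E
python3 - <<'E'
from h import *
ims=[]
for n in("top","scene"):
    d=grab(n); print(n,d["intrinsics"],d["T"],d.keys()); save(n,d["image"])
    P=cloud(d); print(np.nanmin(P.reshape(-1,3),0),np.nanmax(P.reshape(-1,3),0))
print(arm.tcp_to_tips, monitor.sense())
E
```

```text
top [[380.45276861   0.         258.31332795]
 [  0.         380.45276861 189.31266515]
 [  0.           0.           1.        ]] [[-2.63288792e-02  9.98179903e-01 -5.42556072e-02  4.86857740e+02]
 [-9.99623593e-01 -2.58706236e-02  9.13144785e-03 -9.79152076e+01]
 [ 7.71120134e-03  5.44756058e-02  9.98485326e-01  1.46033774e+03]
 [ 0.00000000e+00  0.00000000e+00  0.00000000e+00  1.00000000e+00]] dict_keys(['image', 'range_z', 'intrinsics', 'T'])
[ -560.15367434 -1618.37842441  -831.59316595] [1108.59229013 1208.01965101  732.92975723]
scene [[385.68078162   0.         259.8389631 ]
 [  0.         385.68078162 187.9755655 ]
 [  0.           0.           1.        ]] [[-6.97278560e-01  4.13752161e-01 -5.85330469e-01 -3.40788515e+02]
 [-7.16797079e-01 -4.00050274e-01  5.71105704e-01  7.76789976e+02]
 [ 2.13460477e-03  8.17782934e-01  5.75522820e-01  9.53199046e+02]
 [ 0.00000000e+00  0.00000000e+00  0.00000000e+00  1.00000000e+00]] dict_keys(['image', 'range_z', 'intrinsics', 'T'])
[ -479.82948705 -2442.88720884  -819.79914271] [1121.02062262  971.43026576  751.84531608]
14.0 {'time_s': 0.1, 'qpos': array([ 1.20350078,  0.61581967, -0.01259167,  1.42471885,  0.00807039,
        1.10337686, -0.04039078]), 'dq': array([ 0.00060686, -0.00012684, -0.00133589, -0.00340858,  0.00058114,
        0.00042517, -0.00020298]), 'tau': array([ 1.49430191e-03, -4.70384288e+01,  2.60362811e-01, -1.71572345e+01,
        1.01311173e-02,  5.84911118e-03,  5.60521997e-06]), 'ee_pos': array([ 217.04761707, -612.01452949,  244.26239127]), 'orientation': array([[ 9.42475389e-01,  3.34274651e-01, -7.74048217e-04],
       [ 3.34275547e-01, -9.42472965e-01,  2.13737456e-03],
       [-1.50493837e-05, -2.27316831e-03, -9.99997416e-01]]), 'contact_force': array([ 0.54754766,  0.3367155 , -0.33673977]), 'ft_torque': array([ 0.03221128, -0.00373761, -0.03651422]), 'grip_force': 0.0, 'finger_gap': 0.9996315763609164}
```

View pics/top.png

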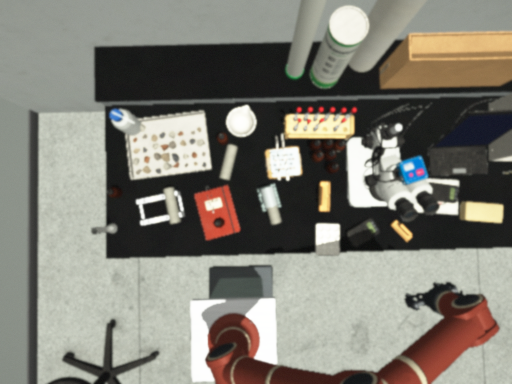

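View pics/scene.png

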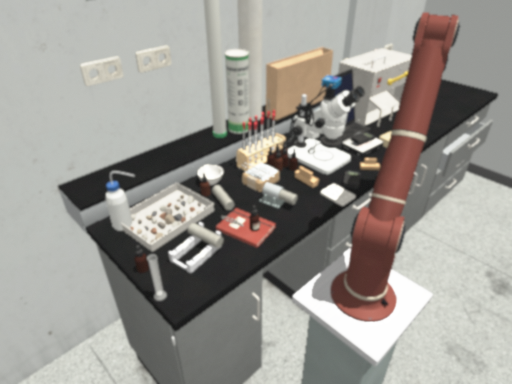

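Top view: the rack is at (160,206) with the racked core at (174,205), and the empty V is to its left. The bench core is at (229,161), the barrel at (270,200) with its core at (274,214), the large chock at (324,196), and the notebook with its bottle at (218,212).

```bash
python3 - <<'E'
from h import *
d=np.load("top.npz");P=cloud(d)
save("topc",cv2.resize(d["image"][140:260,125:345],None,fx=3.6,fy=3.6,interpolation=cv2.INTER_CUBIC))
def rep(n,v0,v1,u0,u1,zlo,zhi):
    Q=P[v0:v1,u0:u1].reshape(-1,3);Q=Q[(Q[:,2]>zlo)&(Q[:,2]<zhi)]
    (c,s,a)=cv2.minAreaRect(Q[:,:2].astype(np.float32)); w,V=np.linalg.eigh(np.cov(Q[:,:2].T)); a=V[:,1]
    print(n,len(Q),"c",np.round(c,1),"size",np.round(s,1),"mean",Q.mean(0).round(1),"zmax",Q[:,2].max().round(1),"ang",np.degrees(np.arctan2(a[1],a[0])).round(1))
print("bench z",np.nanmedian(P[230:245,280:300,2]))
rep("rack",180,230,130,190,15,60)
rep("core_rest",180,230,160,190,52,90)
rep("core_bench",138,184,215,242,18,60)
rep("barrel+core",178,228,252,288,45,90)
rep("core_barrel",205,228,262,288,50,90)
rep("chock",175,216,312,335,15,90)
rep("chockrib",175,216,312,335,45,90)
rep("bottle",200,235,205,230,60,150)
rep("notebook",180,240,190,245,8,50)
E
```

```text
bench z 0.187880543995675
rack 368 c [501.8 258.6] size [126.6 158.2] mean [503.2 260.5  36.4] zmax 60.0 ang 96.8
core_rest 392 c [513.  205.7] size [129.5  48. ] mean [512.6 206.7  65. ] zmax 76.4 ang -169.2
core_bench 395 c [ 6.833e+02 -5.000e-01] size [153.5  71.6] mean [677.6   1.   36.7] zmax 59.8 ang 173.1
barrel+core 460 c [ 522.9 -159.6] size [ 89.5 176. ] mean [ 508.4 -157.    64.9] zmax 80.0 ang -169.7
core_barrel 202 c [ 472.9 -162.7] size [75.1 43. ] mean [ 472.1 -163.8   61.5] zmax 75.1 ang -160.5
chock 287 c [ 531.4 -359.7] size [ 35.9 109.7] mean [ 532.1 -358.4   36.3] zmax 67.3 ang 178.3
chockrib 71 c [ 532.2 -349.5] size [12.5 67.2] mean [ 531.9 -348.2   59.3] zmax 67.3 ang 174.9
bottle 88 c [445.4  38.9] size [36.5 33. ] mean [446.   36.6  86.2] zmax 124.8 ang 123.3
notebook 1573 c [496.   43.1] size [187.9 237.6] mean [483.8  48.   16.9] zmax 46.9 ang -166.2
```

View pics/topc.png

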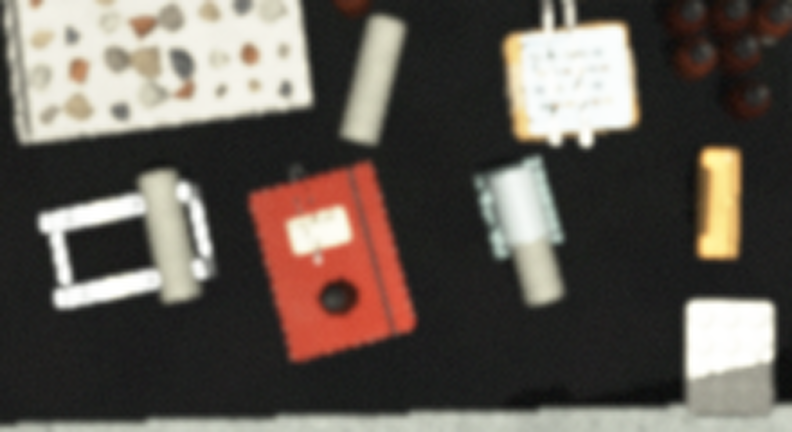

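The chock's rib is on its world +y side, so its frame is roughly world-aligned. The rack is yawed about +10°, the barrel about +15° and the bench core about -8°. I'll move over the chock for close views.

>>> servo_tool(
  moves=[
    [0.88,-0.83,0,0,0,0,1],
    [0.88,-0.83,0,0,0,0,1],
    [0.88,-0.83,0,0,0,0,1],
    [0.88,-0.83,0,0,0,0,1],
    [0.88,-0.83,0,0,0,0,1],
    [0.96,-0.1,0,0,0,0,1],
    [0.96,-0.1,0,0,0,0,1],
    [0.96,-0.1,0,0,0,0,1],
    [0.96,-0.1,0,0,0,0,1],
    [0.96,-0.1,0,0,0,0,1],
    [0.96,-0.1,0,0,0,0,1],
    [0.96,-0.1,0,0,0,0,1],
  ],
)

```text
time_s: 1.3
ee_pos: [483.7, -363.1, 244.8]
orientation: [[0.942, 0.334, -0.001], [0.334, -0.942, 0.001], [-0.001, -0.001, -1.0]]
contact_force: [-0.0, -0.5, -0.6]
finger_gap: 0.998
grip_force: 0.0
```

```bash
cat >> h.py <<'E'
def st():
    s=monitor.sense(); R=np.array(s["orientation"]); print("t %.1f"%s["time_s"],"tcp",np.round(s["ee_pos"],1),"yaw %.2f"%np.degrees(np.arctan2(R[1,0],R[0,0])),"zax",R[:,2].round(3),"F",np.round(s["contact_force"],1),"gap %.3f grip %.1f"%(s["finger_gap"],s["grip_force"])); return s
def plan(p,yaw):
    "turn first (units 0.15rad about tool z), then shift in units of 30mm"
    s=st();R=np.array(s["orientation"]);y0=np.arctan2(R[1,0],R[0,0]);dw=(np.radians(yaw)-y0)
    c,sn=np.cos(np.radians(yaw)),np.sin(np.radians(yaw));D=np.array(p)-s["ee_pos"]
    print("wz total %.3f"%(-dw/0.15),"shift total",np.round([(c*D[0]+sn*D[1])/30,(sn*D[0]-c*D[1])/30,-D[2]/30],3))
E
python3 - <<'E'
from h import *
st(); d=grab("wrist"); save("w1",d["image"]); P=cloud(d)
print(d["intrinsics"],np.array(d["T"]).round(2)); print([P[v,u].round(0) for v in(20,190,360) for u in(20,256,490)])
E
```

```text
t 1.3 tcp [ 483.7 -363.1  244.8] yaw 19.53 zax [-0.001  0.001 -1.   ] F [-0.  -0.5 -0.6] gap 0.998 grip 0.0
[[329.45176903   0.         253.57826084]
 [  0.         329.45176903 194.053318  ]
 [  0.           0.           1.        ]] [[ 3.3000e-01  9.0000e-01  2.8000e-01  5.5466e+02]
 [-9.4000e-01  3.2000e-01  1.0000e-01 -3.3754e+02]
 [-0.0000e+00 -3.0000e-01  9.5000e-01  3.7268e+02]
 [ 0.0000e+00  0.0000e+00  0.0000e+00  1.0000e+00]]
[array([nan, nan, nan]), array([ 621., -317.,   -2.]), array([ 691., -528.,   24.]), array([ 356., -114.,   -2.]), array([ 451., -377.,   -1.]), array([ 548., -505.,  165.]), array([ 471., -302.,  303.]), array([-507., -726., -795.]), array([ 512., -418.,  303.])]
```

View pics/w1.png

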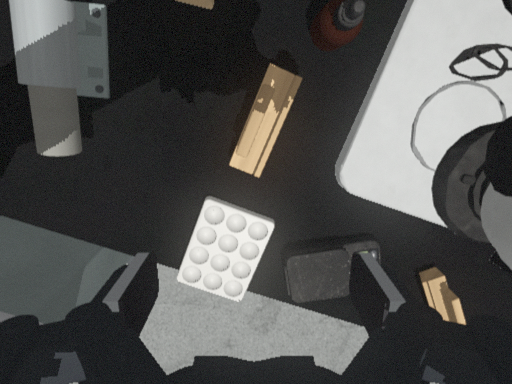

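The wrist view shows the chock at (265,120), with its rib on the left (world +y). The barrel and its core are top left and the spot plate is at (227,248). I'll measure the chock and barrel core here, then go to the bench core.

```bash
cat >> h.py <<'E'
def rect(Q,n=""):
    (c,s,a)=cv2.minAreaRect(Q[:,:2].astype(np.float32)); w,h=s
    b=cv2.boxPoints((c,s,a)); e=b[1]-b[0] if np.linalg.norm(b[1]-b[0])>np.linalg.norm(b[2]-b[1]) else b[2]-b[1]
    e=e*np.sign(e[0]); print(n,len(Q),"c",np.round(c,1),"size",round(max(s),1),round(min(s),1),"yaw %.1f"%np.degrees(np.arctan2(e[1],e[0])),"zmed %.1f zmax %.1f"%(np.median(Q[:,2]),np.percentile(Q[:,2],98)))
def axis(Q,n=""):
    "cylinder upper surface points: fit axis and centre with r=20"
    from scipy.optimize import least_squares
    m=Q.mean(0)
    f=lambda p:(lambda D,a:np.linalg.norm(D-np.outer(D@a,a),axis=1)-20)(Q-[m[0],p[0],p[1]],(lambda a:a/np.linalg.norm(a))(np.array([1,p[2],p[3]])))
    r=least_squares(f,[m[1],m[2]-15,0.1,0],loss="soft_l1",f_scale=1.5); p=r.x
    a=np.array([1,p[2],p[3]]);a/=np.linalg.norm(a); t=(Q-[m[0],p[0],p[1]])@a; lo,hi=np.percentile(t,[.5,99.5])
    g=lambda t:(np.array([m[0],p[0],p[1]])+t*a).round(1)
    print(n,len(Q),"ends",g(lo),g(hi),"len %.1f"%(hi-lo),"mid",g((lo+hi)/2),"yaw %.2f"%np.degrees(np.arctan2(a[1],a[0])),"pitch %.2f"%np.degrees(a[2]),"rms %.2f"%np.sqrt((r.fun**2).mean()))
E
python3 - <<'E'
from h import *
d=np.load("wrist.npz");P=cloud(d)
A=P[40:190,215:320].reshape(-1,3)
rect(A[(A[:,2]>20)&(A[:,2]<70)],"chock>20"); rect(A[(A[:,2]>22)&(A[:,2]<32)],"body top"); rect(A[(A[:,2]>50)&(A[:,2]<70)],"rib")
B=P[98:165,20:95].reshape(-1,3); axis(B[(B[:,2]>55)],"barrel core")
B=P[0:80,10:70].reshape(-1,3); B=B[B[:,2]>62]; rect(B,"tube")
plan([610,-20,245],0)
E
```

```text
chock>20 3737 c [ 546.9 -359.3] size 148.0 37.0 yaw -4.2 zmed 27.7 zmax 61.4
body top 2662 c [ 546.9 -359.2] size 148.0 36.6 yaw -3.9 zmed 27.2 zmax 29.0
rib 982 c [ 528.9 -347.2] size 70.2 12.0 yaw -3.2 zmed 60.3 zmax 61.8
barrel core 1882 ends [ 434.7 -171.6   40.9] [ 487.  -158.4   44.3] len 54.1 mid [ 460.8 -165.    42.6] yaw 14.13 pitch 3.61 rms 0.71
tube 3726 c [ 531.4 -148.1] size 65.6 42.5 yaw 15.1 zmed 70.3 zmax 73.3
t 1.4 tcp [ 489.8 -358.5  244.6] yaw 20.00 zax [ 0.005  0.004 -1.   ] F [4.4 2.  1.5] gap 0.999 grip 0.0
wz total 2.327 shift total [  4.006 -11.283  -0.012]
```

>>> servo_tool(
  moves=[
    [0,0,0,0,0,0.776,1],
    [0,0,0,0,0,0.776,1],
    [0,0,0,0,0,0.776,1],
    [0.33,-0.94,0,0,0,0,1],
    [0.33,-0.94,0,0,0,0,1],
    [0.33,-0.94,0,0,0,0,1],
    [0.33,-0.94,0,0,0,0,1],
    [0.33,-0.94,0,0,0,0,1],
    [0.33,-0.94,0,0,0,0,1],
    [0.33,-0.94,0,0,0,0,1],
    [0.33,-0.94,0,0,0,0,1],
    [0.33,-0.94,0,0,0,0,1],
  ],
)

```text
time_s: 2.55
ee_pos: [574.1, -109.8, 244.9]
orientation: [[1.0, -0.008, -0.001], [-0.008, -1.0, 0.0], [-0.001, -0.0, -1.0]]
contact_force: [0.6, -0.4, -0.5]
finger_gap: 1.002
grip_force: 0.0
```

>>> servo_tool(
  moves=[
    [0.33,-0.94,0,0,0,0,1],
    [0.33,-0.94,0,0,0,0,1],
    [0.33,-0.94,0,0,0,0,1],
    [0,0,0,0,0,0,1],
    [0,0,0,0,0,0,1],
  ],
)

```text
time_s: 3.05
ee_pos: [604.3, -26.1, 244.7]
orientation: [[1.0, -0.007, -0.001], [-0.007, -1.0, -0.0], [-0.001, 0.0, -1.0]]
contact_force: [-1.1, -0.7, -1.2]
finger_gap: 0.999
grip_force: 0.0
```

```bash
python3 - <<'E'
from h import *
s=st(); d=grab("wrist"); save("w2",d["image"]); P=cloud(d)
Q=P[:250].reshape(-1,3); 
m=(Q[:,2]>22)&(Q[:,2]<48)&(abs(Q[:,1])<50)&(Q[:,0]>600)&(Q[:,0]<770); axis(Q[m],"bench core"); rect(Q[m])
E
```

```text
t 3.0 tcp [604.3 -26.1 244.7] yaw -0.38 zax [-0.001 -0.    -1.   ] F [-1.1 -0.7 -1.2] gap 0.999 grip 0.0
bench core 5447 ends [606.6  19.3  19. ] [747.1 -16.4  19.6] len 145.0 mid [676.8   1.5  19.3] yaw -14.24 pitch 0.23 rms 3.70
 5447 c [680.4   3.3] size 157.7 69.9 yaw 0.6 zmed 36.8 zmax 40.7
```

View pics/w2.png

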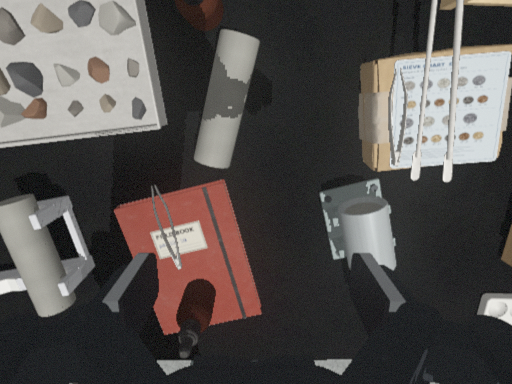

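The bench core lies from (238,35) to (214,163), with bottle_back just beyond its far end, the tray 60 px to the left and the box to the right. My mask caught neighbouring things, so I'll refit inside the core outline.

```bash
python3 - <<'E'
from h import *
d=np.load("wrist.npz");P=cloud(d)
pm=np.zeros((384,512),np.uint8); cv2.fillPoly(pm,[np.array([[212,26],[266,34],[240,174],[188,166]])],1)
Q=P[pm>0]; Q=Q[Q[:,2]>22]; axis(Q,"bench core"); rect(Q)
R=P[190:,:130].reshape(-1,3); R=R[(R[:,2]>52)&(R[:,2]<80)&(R[:,0]>400)]; axis(R,"core_rest")
tray=P[20:120,140:158].reshape(-1,3); print("tray z",np.nanpercentile(tray[:,2],[50,98]),"ymin",np.nanmin(tray[tray[:,2]>10][:,1]))
E
```

```text
bench core 5183 ends [606.7  19.9  19.1] [730.6 -13.3  19.2] len 128.2 mid [668.6   3.3  19.2] yaw -14.96 pitch 0.02 rms 0.62
 5183 c [668.4   3.3] size 130.0 39.2 yaw -14.9 zmed 36.8 zmax 40.1
core_rest 4511 ends [446.5 200.9  48. ] [573.1 224.7  47.7] len 128.8 mid [509.8 212.8  47.9] yaw 10.67 pitch -0.14 rms 3.22
tray z [ 5.35753246 37.83694295] ymin 69.40337673862318
```

```bash
python3 - <<'E'
from h import *
plan([668.5,3.3,28],-15)
d=np.load("wrist.npz");P=cloud(d); s=monitor.sense();R=np.array(s["orientation"])
Q=((P-s["ee_pos"])@R).reshape(-1,3); m=(abs(Q[:,0])<25)&(Q[:,2]>-20)&(Q[:,2]<40)&(abs(Q[:,1])<80)
for sg in(1,-1):
  q=Q[m&(Q[:,1]*sg>0)]; print("finger",len(q),q.min(0).round(1),q.max(0).round(1))
E
```

```text
t 3.1 tcp [604.1 -27.7 244.9] yaw -0.52 zax [-0.001 -0.001 -1.   ] F [-0.2 -1.2  0.4] gap 1.001 grip 0.0
wz total 1.684 shift total [ 1.805 -1.554  7.23 ]
finger 1438 [-12.3  40.2 -20. ] [11.1 54.8  2.1]
finger 1443 [-12.6 -58.5 -20. ] [ 11.  -43.8   2.3]
```

>>> servo_tool(
  moves=[
    [0,0,0,0,0,0.84,0.4],
    [0,0,0,0,0,0.84,0.4],
    [0.9,-0.78,0,0,0,0,0.4],
    [0.9,-0.78,0,0,0,0,0.4],
    [0,0,0.95,0,0,0,0.4],
    [0,0,0.95,0,0,0,0.4],
    [0,0,0.95,0,0,0,0.4],
    [0,0,0.95,0,0,0,0.4],
    [0,0,0.95,0,0,0,0.4],
    [0,0,0,0,0,0,0.4],
    [0,0,0,0,0,0,0.4],
  ],
  force=40,
)

```text
time_s: 4.2
ee_pos: [668.8, 3.0, 103.0]
orientation: [[0.966, -0.259, -0.001], [-0.259, -0.966, -0.001], [-0.0, 0.001, -1.0]]
contact_force: [1.7, 0.4, -0.2]
finger_gap: 0.7
grip_force: 0.0
```

```bash
python3 - <<'E'
from h import *
plan([668.5,3.3,25],-15); d=grab("wrist"); save("w3",d["image"])
E
```

```text
t 4.2 tcp [668.8   3.  103. ] yaw -15.04 zax [-0.001 -0.001 -1.   ] F [ 1.7  0.4 -0.2] gap 0.700 grip 0.0
wz total -0.005 shift total [-0.013 -0.007  2.601]
```

View pics/w3.png

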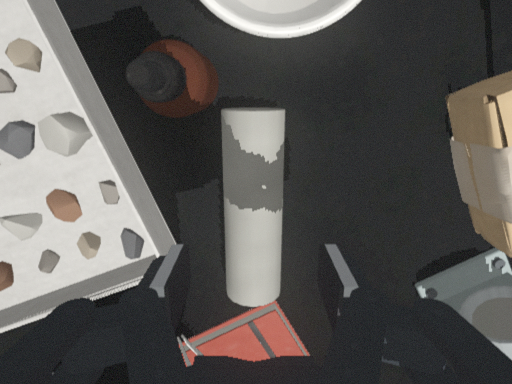

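The fingers at (165,270) and (340,270) straddle the core, which is centred at column 253, and the bottle and tray are clear. I'll descend, grip and lift.

>>> servo_tool(
  moves=[
    [0,0,0.8,0,0,0,0.4],
    [0,0,0.8,0,0,0,0.4],
    [0,0,0.6,0,0,0,0.4],
    [0,0,0.4,0,0,0,0.4],
    [0,0,0,0,0,0,0.4],
    [0,0,0,0,0,0,-0.3],
    [0,0,0,0,0,0,-0.3],
    [0,0,0,0,0,0,-0.3],
    [0,0,0,0,0,0,-0.3],
    [0,0,0,0,0,0,-0.3],
  ],
  force=40,
)

```text
time_s: 5.25
ee_pos: [670.3, 4.3, 26.8]
orientation: [[0.966, -0.258, 0.004], [-0.258, -0.966, -0.0], [0.004, -0.0, -1.0]]
contact_force: [-0.7, -1.1, 6.7]
finger_gap: 0.455
grip_force: 41.2
```

>>> servo_tool(
  moves=[
    [0,0,-0.2,0,0,0,-0.3],
    [0,0,-0.4,0,0,0,-0.3],
    [0,0,-0.8,0,0,0,-0.3],
    [0,0,-1,0,0,0,-0.3],
    [0,0,-1,0,0,0,-0.3],
    [0,0,-1,0,0,0,-0.3],
    [0,0,-1,0,0,0,-0.3],
    [0,0,0,0,0,0,-0.3],
  ],
)

```text
time_s: 6.05
ee_pos: [671.7, 5.0, 192.2]
orientation: [[0.966, -0.257, 0.011], [-0.257, -0.966, 0.001], [0.01, -0.003, -1.0]]
contact_force: [0.5, 0.9, -2.4]
finger_gap: 0.453
grip_force: 41.0
```

>>> servo_tool(
  moves=[
    [0,0,-0.6,0,0,-1,-0.3],
    [0,0,-0.6,0,0,-1,-0.3],
    [0,0,0,0,0,-0.98,-0.3],
    [0,0,0,0,0,0,-0.3],
  ],
)

```text
time_s: 6.45
ee_pos: [667.9, 4.7, 221.5]
orientation: [[0.983, 0.185, -0.003], [0.185, -0.983, 0.001], [-0.002, -0.001, -1.0]]
contact_force: [-0.6, -0.1, -4.7]
finger_gap: 0.453
grip_force: 41.2
```

```bash
python3 - <<'E'
from h import *
plan([432,245,230],10.7)
E
```

```text
t 6.5 tcp [667.9   4.7 221.5] yaw 10.68 zax [-0.003  0.001 -1.   ] F [-0.6 -0.1 -4.7] gap 0.453 grip 41.2
wz total -0.003 shift total [-6.24  -9.332 -0.284]
```

>>> servo_tool(
  moves=[
    [-0.57,-0.85,0,0,0,0,-0.3],
    [-0.57,-0.85,0,0,0,0,-0.3],
    [-0.57,-0.85,0,0,0,0,-0.3],
    [-0.57,-0.85,0,0,0,0,-0.3],
    [-0.57,-0.85,0,0,0,0,-0.3],
    [-0.57,-0.85,0,0,0,0,-0.3],
    [-0.57,-0.85,0,0,0,0,-0.3],
    [-0.57,-0.85,0,0,0,0,-0.3],
    [-0.57,-0.85,0,0,0,0,-0.3],
    [-0.57,-0.85,0,0,0,0,-0.3],
    [-0.57,-0.85,-0.28,0,0,0,-0.3],
    [0,0,0,0,0,0,-0.3],
  ],
)

```text
time_s: 7.65
ee_pos: [427.3, 250.1, 230.7]
orientation: [[0.982, 0.191, -0.004], [0.191, -0.982, 0.003], [-0.004, -0.003, -1.0]]
contact_force: [-0.4, 0.7, -4.5]
finger_gap: 0.452
grip_force: 41.3
```

>>> servo_tool(
  moves=[
    [0,0,0,0,0,0,-0.3],
  ],
)

```text
time_s: 7.75
ee_pos: [430.9, 245.7, 230.4]
orientation: [[0.983, 0.185, -0.002], [0.185, -0.983, -0.001], [-0.002, 0.001, -1.0]]
contact_force: [1.2, -0.9, -3.5]
finger_gap: 0.451
grip_force: 41.3
```

```bash
python3 - <<'E'
from h import *
st(); d=grab("wrist"); P=cloud(d); I=d["image"]; np.save("rackP.npy",P)
save("w4",I)
Q=P.reshape(-1,3); q=Q[(Q[:,2]>52)&(Q[:,2]<72)&(Q[:,0]>430)&(Q[:,0]<590)&(abs(Q[:,1]-213)<45)]; axis(q,"rest")
q=Q[(Q[:,2]>20)&(Q[:,2]<50)&(Q[:,0]>420)&(Q[:,0]<590)&(Q[:,1]>245)&(Q[:,1]<370)]; rect(q,"rack part")
E
```

```text
t 7.8 tcp [430.9 245.7 230.4] yaw 10.68 zax [-0.002 -0.001 -1.   ] F [ 1.2 -0.9 -3.5] gap 0.451 grip 41.3
rest 6385 ends [447.1 200.8  48.1] [572.6 224.9  48.3] len 127.8 mid [509.8 212.8  48.2] yaw 10.87 pitch 0.09 rms 2.23
rack part 2954 c [496.5 287.9] size 104.8 95.4 yaw -79.2 zmed 31.4 zmax 42.0
```

View pics/w4.png

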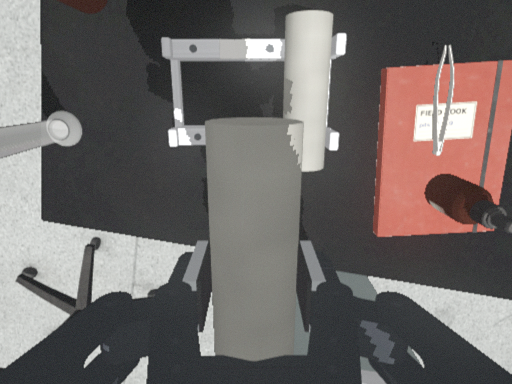

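Rack view: lip at columns 165-182, bearers at rows 48 and 135, racked core at column 308, held core in front. I'll resolve the edges along the rack axes.

```bash
python3 - <<'E'
from h import *
P=np.load("rackP.npy"); a=np.radians(10.8); R=np.array([[np.cos(a),np.sin(a)],[-np.sin(a),np.cos(a)]])
o=np.array([501.8,258.6]); Q=P[:160,140:360].reshape(-1,3); Q=Q[np.isfinite(Q[:,0])]; L=np.c_[(Q[:,:2]-o)@R.T,Q[:,2]]
f=lambda m,n:print(n,m.sum(),"x",np.percentile(L[m,0],[1,50,99]).round(1),"y",np.percentile(L[m,1],[1,50,99]).round(1),"z",np.percentile(L[m,2],[5,50,95]).round(1))
f((L[:,2]>38)&(L[:,2]<50)&(L[:,1]>55)&(L[:,1]<95),"lip top")
f((L[:,2]>22)&(L[:,2]<50)&(L[:,1]>0)&(L[:,1]<62)&(L[:,0]>0)&(L[:,0]<70),"far bearer")
f((L[:,2]>22)&(L[:,2]<50)&(L[:,1]>0)&(L[:,1]<62)&(L[:,0]<0)&(L[:,0]>-70),"near bearer")
f((L[:,2]>57)&(L[:,2]<68)&(L[:,1]<-72)&(L[:,1]>-100),"stop")
m=(L[:,2]>40)&(L[:,1]<-25)&(L[:,1]>-72)&(abs(L[:,0])<75); C=Q[m]
m=(L[:,2]>58)&(L[:,1]<-25)&(L[:,1]>-65); axis(Q[m],"rest"); f(m,"rest")
# V profile
for lo in range(-6,90,4):
  k=(abs(L[:,0]-40)<6)&(L[:,1]>=lo)&(L[:,1]<lo+4)&(L[:,2]>15); 
  if k.sum()>5: print(lo+2,np.median(L[k,2]).round(1),end="; ")
E
```

```text
lip top 332 x [-47.2  33.9  47.8] y [74.3 78.  82.1] z [39.3 41.2 42.7]
far bearer 1336 x [32.2 39.9 47.7] y [ 0.  31.  61.2] z [27.4 30.9 32.7]
near bearer 231 x [-46.8 -38.8 -31.7] y [48.7 55.1 61.8] z [27.9 31.6 33.3]
stop 116 x [-46.6  33.5  47.5] y [-74.8 -73.3 -72.1] z [62.  63.4 64.7]
rest 5208 ends [456.9 203.3  48.2] [572.5 225.2  48.2] len 117.7 mid [514.7 214.2  48.2] yaw 10.70 pitch 0.01 rms 0.64
rest 5208 x [-53.1  16.1  62.7] y [-62.8 -46.3 -29. ] z [59.5 66.5 68.8]
-4 31.5; 0 31.4; 4 31.3; 8 30.4; 12 29.4; 16 28.2; 20 28.3; 24 29.2; 28 30.3; 32 31.4; 36 31.6; 40 31.6; 44 31.3; 48 31.2; 52 31.6; 56 32.0; 60 31.5; 64 31.5; 68 31.5; 72 31.5; 76 40.5; 80 41.4;
```

```bash
python3 - <<'E'
from h import *
P=np.load("rackP.npy"); Q=P[115:360,205:305].reshape(-1,3); Q=Q[(Q[:,2]>212)&(Q[:,2]<260)]
axis(Q,"held"); plan([500.3,276.6,100],10.75)
E
```

```text
held 22123 ends [392.3 238.7 223. ] [493.8 257.8 222.3] len 103.3 mid [443.  248.2 222.7] yaw 10.69 pitch -0.39 rms 2.02
t 7.8 tcp [431.8 244.6 230.4] yaw 10.57 zax [-0.001 -0.002 -1.   ] F [-0.2 -0.9 -4.3] gap 0.452 grip 41.3
wz total -0.021 shift total [ 2.444 -0.621  4.346]
```

>>> servo_tool(
  moves=[
    [0.81,-0.21,0,0,0,-0.02,-0.3],
    [0.82,-0.21,0,0,0,0,-0.3],
    [0.82,-0.21,0,0,0,0,-0.3],
    [0,0,0.8,0,0,0,-0.3],
    [0,0,0.9,0,0,0,-0.3],
    [0,0,0.9,0,0,0,-0.3],
    [0,0,0.9,0,0,0,-0.3],
    [0,0,0.8,0,0,0,-0.3],
    [0,0,0,0,0,0,-0.3],
    [0,0,0,0,0,0,-0.3],
  ],
)

```text
time_s: 8.8
ee_pos: [501.3, 276.6, 101.8]
orientation: [[0.983, 0.186, -0.001], [0.186, -0.983, -0.001], [-0.001, 0.001, -1.0]]
contact_force: [1.1, 0.6, -3.3]
finger_gap: 0.452
grip_force: 41.4
```

```bash
python3 - <<'E'
from h import *
plan([500.3,276.6,57.5],10.75)
E
```

```text
t 8.8 tcp [501.3 276.6 101.8] yaw 10.71 zax [-0.001 -0.001 -1.   ] F [ 1.1  0.6 -3.3] gap 0.452 grip 41.4
wz total -0.004 shift total [-0.034 -0.005  1.477]
```

>>> servo_tool(
  moves=[
    [-0.03,0,0.5,0,0,0,-0.3],
    [0,0,0.4,0,0,0,-0.3],
    [0,0,0.3,0,0,0,-0.3],
    [0,0,0.15,0,0,0,-0.3],
    [0,0,0.05,0,0,0,-0.3],
    [0,0,0.03,0,0,0,-0.3],
    [0,0,0,0,0,0,-0.3],
  ],
)

```text
time_s: 9.5
ee_pos: [500.1, 277.9, 59.7]
orientation: [[0.982, 0.188, 0.001], [0.188, -0.982, 0.0], [0.001, -0.0, -1.0]]
contact_force: [-0.4, 0.3, -3.5]
finger_gap: 0.454
grip_force: 41.6
```

>>> servo_tool(
  moves=[
    [0,0,0.03,0,0,0,-0.3],
    [0,0,0,0,0,0,-0.3],
  ],
)

```text
time_s: 9.7
ee_pos: [499.9, 277.8, 58.7]
orientation: [[0.982, 0.189, 0.0], [0.189, -0.982, 0.0], [0.0, -0.0, -1.0]]
contact_force: [0.3, -0.1, -3.8]
finger_gap: 0.453
grip_force: 41.6
```

>>> servo_tool(
  moves=[
    [0,0.04,0.05,0,0,0,-0.3],
    [0,0,0.03,0,0,0,-0.3],
    [0,0,0,0,0,0,-0.3],
  ],
)

```text
time_s: 10.0
ee_pos: [500.1, 276.3, 56.0]
orientation: [[0.982, 0.188, -0.0], [0.188, -0.982, -0.0], [-0.0, 0.0, -1.0]]
contact_force: [-0.3, 0.6, -2.8]
finger_gap: 0.449
grip_force: 41.6
```

>>> servo_tool(
  moves=[
    [0,0,0.03,0,0,0,-0.3],
    [0,0,0,0,0,0,-0.3],
  ],
)

```text
time_s: 10.2
ee_pos: [500.1, 276.4, 55.8]
orientation: [[0.982, 0.188, 0.0], [0.188, -0.982, -0.0], [0.0, 0.0, -1.0]]
contact_force: [-0.9, -2.3, 1.8]
finger_gap: 0.45
grip_force: 42.2
```

>>> servo_tool(
  moves=[
    [0,0,0,0,0,0,-0.02],
    [0,0,0,0,0,0,0.06],
    [0,0,0,0,0,0,0.06],
    [0,0,0,0,0,0,0.06],
  ],
)

```text
time_s: 10.6
ee_pos: [500.2, 276.7, 55.3]
orientation: [[0.982, 0.189, 0.001], [0.189, -0.982, 0.0], [0.001, -0.0, -1.0]]
contact_force: [0.3, 0.0, -0.4]
finger_gap: 0.53
grip_force: 0.0
```

>>> servo_tool(
  moves=[
    [0,0,-0.2,0,0,0,0.06],
    [0,0,-0.4,0,0,0,0.06],
    [0,0,-1,0,0,0,0.06],
    [0,0,-1,0,0,0,0.06],
    [0,0,-1,0,0,0,0.06],
    [-0.8,0,-1,0,0,0,0.06],
    [-0.8,0,-1,0,0,0,0.06],
    [-0.8,0,0,0,0,0,0.06],
    [0,0,0,0,0,0,0.06],
    [0,0,0,0,0,0,0.06],
  ],
)

```text
time_s: 11.6
ee_pos: [429.4, 263.0, 224.2]
orientation: [[0.982, 0.189, 0.002], [0.189, -0.982, 0.001], [0.002, -0.001, -1.0]]
contact_force: [-0.3, -1.1, -0.5]
finger_gap: 0.535
grip_force: 0.0
```

```bash
cat > rk.py <<'E'
from h import *
def rackfit():
    st(); d=grab("wrist"); P=cloud(d); np.save("rackP.npy",P)
    a=np.radians(10.75); R=np.array([[np.cos(a),np.sin(a)],[-np.sin(a),np.cos(a)]])
    Q=P.reshape(-1,3); Q=Q[np.isfinite(Q[:,0])]; L=(Q[:,:2]-[502.2,258.6])@R.T
    for n,c in(("rest",-46),("empty",18)):
        m=(abs(L[:,1]-c)<17)&(Q[:,2]>55)&(Q[:,2]<80)&(abs(L[:,0])<90); axis(Q[m],n); l=L[m]; print("  local x",np.percentile(l[:,0],[.5,99.5]).round(1))
    return d,Q,L
E
python3 - <<'E'
from rk import *
d,Q,L=rackfit(); plan([529,-347,200],-3.2)
m=(Q[:,2]>38)&(Q[:,2]<50)&(L[:,1]>65)&(L[:,1]<95); print("lip y",np.percentile(L[m,1],[1,50,99]))
E
```

```text
t 11.6 tcp [429.4 263.  224.2] yaw 10.89 zax [ 0.002  0.001 -1.   ] F [-0.3 -1.1 -0.5] gap 0.535 grip 0.0
rest 6398 ends [446.4 201.3  48.1] [572.5 225.1  48.2] len 128.3 mid [509.5 213.2  48.2] yaw 10.70 pitch 0.02 rms 0.65
  local x [-65.5  62.9]
empty 6444 ends [436.  264.4  48.1] [561.9 288.4  48.1] len 128.2 mid [498.9 276.4  48.1] yaw 10.79 pitch -0.01 rms 0.64
  local x [-64.   64.2]
t 11.7 tcp [429.9 263.  223.8] yaw 10.85 zax [ 0.002  0.001 -1.   ] F [ 0.4  0.4 -0.4] gap 0.532 grip 0.0
wz total 1.635 shift total [ 4.432 20.116  0.792]
lip y [74.50908203 78.11597535 82.47425394]
```

Core 1 is placed: axis mid (498.9, 276.4), level, and parallel to core_rest. Next is the chock.

>>> servo_tool(
  moves=[
    [0,0,0,0,0,0.82,0],
    [0,0,0,0,0,0.82,0],
    [0.1,0.96,0,0,0,0,0],
    [0.1,0.96,0,0,0,0,0],
    [0.1,0.96,0,0,0,0,0],
    [0.1,0.96,0,0,0,0,0],
    [0.1,0.96,0,0,0,0,0],
    [0.1,0.96,0,0,0,0,0],
    [0.1,0.96,0,0,0,0,0],
    [0.1,0.96,0,0,0,0,0],
    [0.1,0.96,0,0,0,0,0],
    [0.1,0.96,0,0,0,0,0],
  ],
)

```text
time_s: 12.85
ee_pos: [443.9, -28.1, 222.9]
orientation: [[0.998, -0.057, 0.0], [-0.057, -0.998, -0.0], [0.0, 0.0, -1.0]]
contact_force: [0.1, 0.3, -0.8]
finger_gap: 0.5
grip_force: 0.0
```

>>> servo_tool(
  moves=[
    [0.1,0.96,0,0,0,0,0],
    [0.1,0.96,0,0,0,0,0],
    [0.1,0.96,0,0,0,0,0],
    [0.1,0.96,0,0,0,0,0],
    [0.1,0.96,0,0,0,0,0],
    [0.1,0.96,0,0,0,0,0],
    [0.1,0.96,0,0,0,0,0],
    [0.1,0.96,0,0,0,0,0],
    [0.1,0.96,0,0,0,0,0],
    [0.1,0.96,0,0,0,0,0],
    [0,0,0,0,0,0,0],
    [0,0,0,0,0,0,-0.3],
  ],
)

```text
time_s: 14.05
ee_pos: [456.7, -316.5, 222.4]
orientation: [[0.998, -0.058, -0.001], [-0.058, -0.998, 0.001], [-0.001, -0.001, -1.0]]
contact_force: [-0.4, 0.8, -0.4]
finger_gap: 0.352
grip_force: 0.0
```

>>> servo_tool(
  moves=[
    [0,0,0,0,0,0,-0.3],
  ],
)

```text
time_s: 14.15
ee_pos: [457.1, -314.5, 222.6]
orientation: [[0.998, -0.055, -0.001], [-0.055, -0.998, 0.001], [-0.001, -0.001, -1.0]]
contact_force: [0.7, 1.3, -0.0]
finger_gap: 0.351
grip_force: 0.0
```

```bash
python3 - <<'E'
from h import *
s=st(); d=grab("wrist"); P=cloud(d); Q=P.reshape(-1,3); Q=Q[(abs(Q[:,0]-529)<75)&(abs(Q[:,1]+352)<45)]
rect(Q[(Q[:,2]>50)&(Q[:,2]<70)],"rib"); rect(Q[(Q[:,2]>18)&(Q[:,2]<34)],"body")
Q=P.reshape(-1,3); Q=Q[(abs(Q[:,0]-460)<27)&(abs(Q[:,1]+165)<30)&(Q[:,2]>54)&(Q[:,2]<75)]
if len(Q)>200: axis(Q,"barrel core")
E
```

```text
t 14.2 tcp [ 457.1 -314.5  222.6] yaw -3.15 zax [-0.001  0.001 -1.   ] F [ 0.7  1.3 -0. ] gap 0.351 grip 0.0
rib 1269 c [ 529.3 -347.1] size 68.8 12.2 yaw -3.3 zmed 60.3 zmax 61.8
body 3298 c [ 528.4 -357.8] size 110.0 35.6 yaw -3.2 zmed 27.2 zmax 29.2
barrel core 1952 ends [ 434.9 -171.4   41. ] [ 489.3 -157.6   44.4] len 56.3 mid [ 462.1 -164.5   42.7] yaw 14.22 pitch 3.51 rms 0.66
```

>>> servo_tool(
  moves=[
    [0.82,0.32,0,0,0,0,-0.3],
    [0.82,0.32,0,0,0,0,-0.3],
    [0.82,0.31,0,0,0,0,-0.3],
    [0,0,0.95,0,0,0,-0.3],
    [0,0,0.95,0,0,0,-0.3],
    [0,0,0.95,0,0,0,-0.3],
    [0,0,0.85,0,0,0,-0.3],
    [0,0,0,0,0,0,-0.3],
    [0,0,0,0,0,0,-0.3],
  ],
  force=40,
)

```text
time_s: 15.1
ee_pos: [529.4, -347.3, 112.5]
orientation: [[0.998, -0.055, 0.0], [-0.055, -0.998, 0.0], [0.0, -0.0, -1.0]]
contact_force: [0.6, -1.3, 0.1]
finger_gap: 0.352
grip_force: 0.0
```

```bash
python3 - <<'E'
from h import *
plan([529.1,-347.1,48],-3.2)
E
```

```text
t 15.1 tcp [ 529.4 -347.3  112.5] yaw -3.15 zax [ 0.  0. -1.] F [ 0.6 -1.3  0.1] gap 0.352 grip 0.0
wz total 0.006 shift total [-0.01  -0.008  2.149]
```

>>> servo_tool(
  moves=[
    [0,0,0.75,0,0,0,-0.3],
    [0,0,0.75,0,0,0,-0.3],
    [0,0,0.5,0,0,0,-0.3],
    [0,0,0.15,0,0,0,-0.3],
    [0,0,0,0,0,0,-0.6],
    [0,0,0,0,0,0,-1],
    [0,0,0,0,0,0,-1],
    [0,0,0,0,0,0,-1],
    [0,0,0,0,0,0,-1],
  ],
  force=40,
)

```text
time_s: 16.0
ee_pos: [529.1, -348.4, 48.3]
orientation: [[0.998, -0.056, 0.001], [-0.056, -0.998, -0.0], [0.001, 0.0, -1.0]]
contact_force: [-0.6, 0.8, 0.1]
finger_gap: 0.132
grip_force: 42.5
```

>>> servo_tool(
  moves=[
    [0,0,-0.2,0,0,0,-1],
    [0,0,-0.6,0,0,0,-1],
    [0,0,-1,0,0,0,-1],
    [0,0,-1,0,0,0,-1],
    [0,0,-1,0,0,0,-1],
    [0,0,-1,0,0,0,-1],
    [0,0,-0.8,0,0,0,-1],
    [0,0,0,0,0,-0.8,-1],
    [0,0,0,0,0,-0.82,-1],
    [0,0,0,0,0,0,-1],
  ],
)

```text
time_s: 17.0
ee_pos: [528.5, -348.2, 216.1]
orientation: [[0.983, 0.185, 0.0], [0.185, -0.983, 0.0], [0.0, -0.0, -1.0]]
contact_force: [0.5, -0.1, -1.7]
finger_gap: 0.127
grip_force: 42.0
```

```bash
python3 - <<'E'
from h import *
s=st(); d=grab("wrist"); P=cloud(d); R=np.array(s["orientation"]); Q=((P-s["ee_pos"])@R).reshape(-1,3)
m=(abs(Q[:,0])<75)&(abs(Q[:,1])<50)&(Q[:,2]>12)&(Q[:,2]<60); q=Q[m]
rect(q[(q[:,2]>17)&(q[:,2]<28)],"chock top in tool frame"); f=q[(q[:,0]>40)]; print(np.percentile(f,[2,50,98],axis=0).round(1))
plan([430,300,200],10.75)
E
```

```text
t 17.0 tcp [ 528.5 -348.2  216.1] yaw 10.67 zax [ 0.  0. -1.] F [ 0.5 -0.1 -1.7] gap 0.127 grip 42.0
chock top in tool frame 6606 c [ 0.3 10.4] size 109.6 35.6 yaw -0.4 zmed 21.2 zmax 26.5
[[40.4 -6.9 19.7]
 [48.9  9.6 21.2]
 [54.8 26.9 41.4]]
t 17.1 tcp [ 528.5 -348.1  215.8] yaw 10.54 zax [-0.  0. -1.] F [ 0.5  0.5 -2. ] gap 0.134 grip 42.0
wz total -0.024 shift total [  0.806 -21.838   0.526]
```

>>> servo_tool(
  moves=[
    [0.12,-0.92,0,0,0,0,-1],
    [0.12,-0.92,0,0,0,0,-1],
    [0.12,-0.92,0,0,0,0,-1],
    [0.12,-0.92,0,0,0,0,-1],
    [0.12,-0.92,0,0,0,0,-1],
    [0.12,-0.92,0,0,0,0,-1],
    [0.12,-0.92,0,0,0,0,-1],
    [0.12,-0.92,0,0,0,0,-1],
    [0.12,-0.92,0,0,0,0,-1],
    [0.12,-0.92,0,0,0,0,-1],
    [0.12,-0.92,0,0,0,0,-1],
    [0.12,-0.92,0,0,0,0,-1],
  ],
)

```text
time_s: 18.25
ee_pos: [509.6, -13.6, 215.7]
orientation: [[0.983, 0.183, 0.0], [0.183, -0.983, 0.0], [0.0, -0.0, -1.0]]
contact_force: [0.5, 0.2, -1.7]
finger_gap: 0.133
grip_force: 42.0
```

>>> servo_tool(
  moves=[
    [0.12,-0.92,0,0,0,0,-1],
    [0.12,-0.92,0,0,0,0,-1],
    [0.12,-0.92,0,0,0,0,-1],
    [0.12,-0.92,0,0,0,0,-1],
    [0.12,-0.92,0,0,0,0,-1],
    [0.12,-0.92,0,0,0,0,-1],
    [0.12,-0.92,0,0,0,0,-1],
    [0.12,-0.92,0,0,0,0,-1],
    [0.12,-0.92,0,0,0,0,-1],
    [0.12,-0.92,0,0,0,0,-1],
    [0.12,-0.92,0,0,0,0,-1],
    [0,0,0,0,0,0,-1],
  ],
)

```text
time_s: 19.45
ee_pos: [490.6, 297.1, 215.5]
orientation: [[0.982, 0.191, -0.001], [0.191, -0.982, 0.005], [0.0, -0.005, -1.0]]
contact_force: [0.4, 0.4, -1.3]
finger_gap: 0.132
grip_force: 42.1
```

>>> servo_tool(
  moves=[
    [0,0,0,0,0,0,-1],
  ],
)

```text
time_s: 19.55
ee_pos: [492.0, 291.4, 215.3]
orientation: [[0.983, 0.185, -0.001], [0.185, -0.983, -0.001], [-0.001, 0.001, -1.0]]
contact_force: [0.7, -1.7, -1.7]
finger_gap: 0.133
grip_force: 42.1
```

```bash
python3 - <<'E'
from h import *
plan([490.0,323.2,120],10.75)
E
```

```text
t 19.6 tcp [492.  291.4 215.3] yaw 10.68 zax [-0.001 -0.001 -1.   ] F [ 0.7 -1.7 -1.7] gap 0.133 grip 42.1
wz total -0.008 shift total [ 0.134 -1.055  3.178]
```

>>> servo_tool(
  moves=[
    [0.07,-0.53,0,0,0,0,-1],
    [0.06,-0.53,0,0,0,0,-1],
    [0,0,0.8,0,0,0,-1],
    [0,0,0.9,0,0,0,-1],
    [0,0,0.9,0,0,0,-1],
    [0,0,0.5,0,0,0,-1],
    [0,0,0,0,0,0,-1],
    [0,0,0,0,0,0,-1],
  ],
)

```text
time_s: 20.35
ee_pos: [490.5, 324.0, 123.0]
orientation: [[0.983, 0.186, 0.0], [0.186, -0.983, 0.001], [0.001, -0.001, -1.0]]
contact_force: [0.5, 0.1, -0.6]
finger_gap: 0.129
grip_force: 42.0
```

```bash
python3 - <<'E'
from rk import *
plan([490.0,323.2,82],10.75); s=monitor.sense()
d=grab("wrist"); save("w5",d["image"]); Q=cloud(d).reshape(-1,3); Q=Q[np.isfinite(Q[:,0])]
a=np.radians(10.75); R=np.array([[np.cos(a),np.sin(a)],[-np.sin(a),np.cos(a)]]); L=(Q[:,:2]-[502.2,258.6])@R.T
m=(Q[:,2]>38)&(Q[:,2]<50)&(L[:,1]>65)&(L[:,1]<95)&(abs(L[:,0])<48); print("lip y",np.percentile(L[m,1],[1,50,99]))
m=(Q[:,2]>90)&(Q[:,2]<104)&(L[:,1]>25)&(L[:,1]<95)&(L[:,0]>38)&(L[:,0]<70); print("chock y,x",np.percentile(L[m,1],[1,50,99]),np.percentile(L[m,0],99),np.median(Q[m,2]))
m=(Q[:,2]>55)&(Q[:,2]<75)&(L[:,1]>0)&(L[:,1]<36); axis(Q[m],"core1")
E
```

```text
t 20.4 tcp [490.5 324.  123. ] yaw 10.71 zax [ 0.     0.001 -1.   ] F [ 0.5  0.1 -0.6] gap 0.129 grip 42.0
wz total -0.005 shift total [-0.023  0.022  1.366]
lip y [76.64696359 79.78321153 82.58294407]
chock y,x [38.8968687  56.38907861 73.41787014] 55.59494219327125 101.88462537542927
core1 8998 ends [451.5 267.4  48.1] [562.7 288.6  48.1] len 113.2 mid [507.1 278.   48.1] yaw 10.79 pitch -0.03 rms 0.64
```

View pics/w5.png

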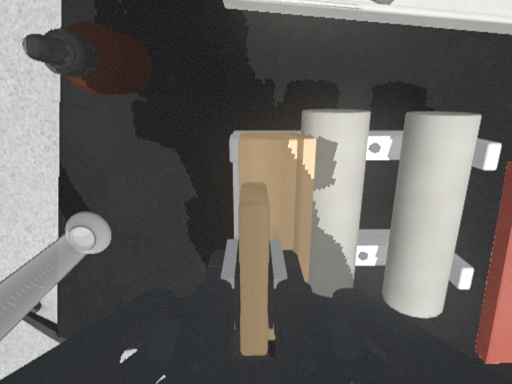

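The chock hangs correctly at (275,200), with its leaning face toward core 1 and the lip at column 235. It is offset by under 1 mm, so I'll correct that and lower it.

>>> servo_tool(
  moves=[
    [-0.02,0.025,0.4,0,0,0,-1],
    [0,0,0.35,0,0,0,-1],
    [0,0,0.25,0,0,0,-1],
    [0,0,0.15,0,0,0,-1],
    [0,0,0.08,0,0,0,-1],
    [0,0,0.05,0,0,0,-1],
    [0,0,0,0,0,0,-1],
    [0,0,0,0,0,0,-1],
  ],
)

```text
time_s: 21.2
ee_pos: [490.1, 322.2, 84.5]
orientation: [[0.983, 0.186, 0.001], [0.186, -0.983, 0.0], [0.001, -0.0, -1.0]]
contact_force: [-0.3, -0.1, -2.6]
finger_gap: 0.131
grip_force: 42.1
```

```bash
python3 - <<'E'
from h import *
plan([490.0,323.2,80],10.75)
E
```

```text
t 21.2 tcp [490.1 322.2  84.5] yaw 10.69 zax [ 0.001  0.    -1.   ] F [-0.3 -0.1 -2.6] gap 0.131 grip 42.1
wz total -0.007 shift total [ 0.003 -0.032  0.15 ]
```

>>> servo_tool(
  moves=[
    [0,-0.025,0.04,0,0,0,-1],
    [0,0,0.04,0,0,0,-1],
    [0,0,0,0,0,0,-1],
  ],
)

```text
time_s: 21.5
ee_pos: [489.6, 322.9, 81.8]
orientation: [[0.983, 0.186, -0.0], [0.186, -0.983, -0.0], [-0.0, -0.0, -1.0]]
contact_force: [0.3, -0.1, -2.4]
finger_gap: 0.132
grip_force: 42.1
```

>>> servo_tool(
  moves=[
    [0,0,0.03,0,0,0,-1],
    [0,0,0.02,0,0,0,-1],
    [0,0,0,0,0,0,-1],
  ],
)

```text
time_s: 21.8
ee_pos: [489.8, 322.9, 80.3]
orientation: [[0.983, 0.186, 0.0], [0.186, -0.983, 0.0], [0.0, -0.0, -1.0]]
contact_force: [0.1, 0.1, -1.2]
finger_gap: 0.13
grip_force: 42.1
```

>>> servo_tool(
  moves=[
    [0,0,0.03,0,0,0,-1],
    [0,0,0,0,0,0,-1],
  ],
)

```text
time_s: 22.0
ee_pos: [489.8, 322.9, 80.2]
orientation: [[0.983, 0.186, 0.0], [0.186, -0.983, 0.0], [0.0, -0.0, -1.0]]
contact_force: [-1.8, -0.5, 3.8]
finger_gap: 0.132
grip_force: 42.8
```

>>> servo_tool(
  moves=[
    [0,0,0,0,0,0,-0.65],
    [0,0,0,0,0,0,-0.48],
    [0,0,0,0,0,0,-0.48],
    [0,0,0,0,0,0,-0.48],
  ],
)

```text
time_s: 22.4
ee_pos: [489.8, 322.8, 79.3]
orientation: [[0.983, 0.185, 0.0], [0.185, -0.983, 0.0], [0.0, -0.0, -1.0]]
contact_force: [-0.4, -0.3, 0.1]
finger_gap: 0.26
grip_force: 0.0
```

>>> servo_tool(
  moves=[
    [0,0,-0.2,0,0,0,-0.48],
    [0,0,-0.5,0,0,0,-0.48],
    [0,0,-1,0,0,0,-0.48],
    [0,0,-1,0,0,0,-0.48],
    [-0.6,0.6,-1,0,0,0,-0.3],
    [-0.8,0.6,-1,0,0,0,-0.3],
    [-0.8,0.6,0,0,0,0,-0.3],
    [0,0,0,0,0,0,0],
    [0,0,0,0,0,0,0],
  ],
)

```text
time_s: 23.3
ee_pos: [435.0, 257.4, 221.2]
orientation: [[0.983, 0.185, 0.001], [0.185, -0.983, 0.001], [0.001, -0.001, -1.0]]
contact_force: [0.1, 0.4, -0.5]
finger_gap: 0.497
grip_force: 0.0
```

```bash
python3 - <<'E'
from rk import *
d,Q,L=rackfit()
m=(Q[:,2]>85)&(Q[:,2]<100)&(abs(L[:,1]-65)<15); rect(Q[m],"rib"); print("rib local",np.percentile(L[m],[1,50,99],axis=0).round(1))
m=(Q[:,2]>56)&(Q[:,2]<66)&(L[:,1]>36)&(L[:,1]<78); rect(Q[m],"top"); print("top local",np.percentile(L[m],[1,50,99],axis=0).round(1))
plan([390,-180,215],14.2)
E
```

```text
t 23.3 tcp [435.  257.4 221.2] yaw 10.66 zax [ 0.001  0.001 -1.   ] F [ 0.1  0.4 -0.5] gap 0.497 grip 0.0
rest 6452 ends [446.4 201.3  48.1] [572.6 225.1  48.2] len 128.4 mid [509.5 213.2  48.1] yaw 10.70 pitch 0.00 rms 0.65
  local x [-65.5  62.9]
empty 6486 ends [435.9 264.3  48.1] [562.  288.4  48.1] len 128.4 mid [499.  276.3  48.1] yaw 10.81 pitch -0.01 rms 0.63
  local x [-64.   64.3]
rib 1613 c [489.5 323.2] size 68.7 12.6 yaw 10.5 zmed 92.2 zmax 93.8
rib local [[-33.9  59.8]
 [  1.7  65. ]
 [ 33.2  71.7]]
top 4106 c [491.3 312.1] size 127.6 37.1 yaw 10.7 zmed 59.3 zmax 61.4
top local [[-54.   36.3]
 [  6.1  51.6]
 [ 53.9  71.8]]
t 23.4 tcp [435.4 258.1 220.8] yaw 10.71 zax [ 0.001  0.001 -1.   ] F [ 0.3 -0.4 -0.5] gap 0.498 grip 0.0
wz total -0.407 shift total [-5.048 13.788  0.194]
```

The chock is seated flat. Now to the barrel.

>>> servo_tool(
  moves=[
    [-0.3,0.96,0,0,0,-0.2,0],
    [-0.3,0.96,0,0,0,-0.2,0],
    [-0.3,0.96,0,0,0,0,0],
    [-0.3,0.96,0,0,0,0,0],
    [-0.3,0.96,0,0,0,0,0],
    [-0.3,0.96,0,0,0,0,0],
    [-0.3,0.96,0,0,0,0,0],
    [-0.3,0.96,0,0,0,0,0],
    [-0.3,0.96,0,0,0,0,0],
    [-0.3,0.96,0,0,0,0,0],
    [-0.3,0.96,0,0,0,0,0],
    [-0.3,0.96,0,0,0,0,0],
  ],
)

```text
time_s: 24.55
ee_pos: [413.1, -104.7, 220.2]
orientation: [[0.969, 0.245, 0.001], [0.245, -0.969, 0.0], [0.001, 0.0, -1.0]]
contact_force: [1.3, 0.5, 0.1]
finger_gap: 0.502
grip_force: 0.0
```

>>> servo_tool(
  moves=[
    [-0.3,0.96,0,0,0,0,0.4],
    [-0.3,0.96,0,0,0,0,0.4],
    [0,0,0,0,0,0,0.4],
    [0,0,0,0,0,0,0.4],
  ],
)

```text
time_s: 24.95
ee_pos: [409.3, -164.1, 220.0]
orientation: [[0.97, 0.243, -0.0], [0.243, -0.97, 0.001], [-0.0, -0.001, -1.0]]
contact_force: [-0.0, 0.9, -0.5]
finger_gap: 0.701
grip_force: 0.0
```

```bash
python3 - <<'E'
from rk import *
st(); d=grab("wrist"); save("w6",d["image"]); P=cloud(d); Q=P.reshape(-1,3); Q=Q[np.isfinite(Q[:,0])]
m=(abs(Q[:,0]-458)<24)&(abs(Q[:,1]+165)<30)&(Q[:,2]>52)&(Q[:,2]<80); axis(Q[m],"core out")
a=np.radians(14.5); u=np.array([np.cos(a),np.sin(a)]); n=np.array([-u[1],u[0]])
t=(Q[:,:2]-[461.5,-164.7])@u; w=(Q[:,:2]-[461.5,-164.7])@n
for lo in range(-36,110,6):
    k=(t>=lo)&(t<lo+6)&(abs(w)<30)&(Q[:,2]>40); 
    if k.sum()>5: top=np.percentile(Q[k,2],97); r=k&(Q[:,2]>top-6); print(lo+3,"top %.1f w %.1f"%(top,(w[r].max()+w[r].min())/2),end="; ")
E
```

```text
t 24.9 tcp [ 409.3 -164.1  220. ] yaw 14.08 zax [-0.     0.001 -1.   ] F [-0.   0.9 -0.5] gap 0.701 grip 0.0
core out 2276 ends [ 435.  -171.5   41.1] [ 485.3 -158.7   44.3] len 52.1 mid [ 460.1 -165.1   42.7] yaw 14.18 pitch 3.53 rms 0.60
-33 top 293.0 w 7.4; -27 top 61.7 w 0.5; -21 top 62.2 w -0.3; -15 top 62.6 w 0.6; -9 top 63.1 w 0.2; -3 top 63.3 w -0.2; 3 top 63.9 w 0.3; 9 top 64.1 w -0.1; 15 top 64.6 w 0.4; 21 top 64.9 w 0.1; 27 top 65.0 w 0.1; 33 top 72.0 w 0.5; 39 top 73.2 w -1.0; 45 top 73.0 w -0.2; 51 top 73.1 w -0.2; 57 top 72.9 w -0.9; 63 top 73.2 w 0.0; 69 top 73.1 w -0.4; 75 top 73.1 w 0.1; 81 top 72.9 w -0.3; 87 top 73.1 w -0.6; 93 top 69.0 w -0.7;
```

View pics/w6.png

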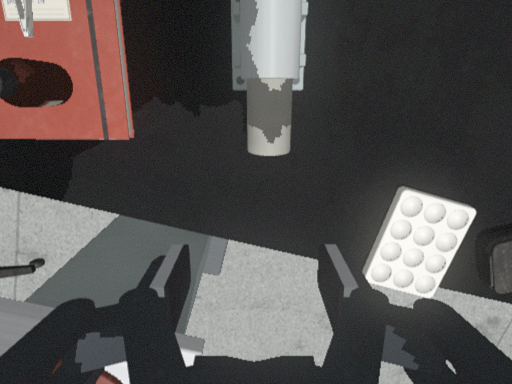

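The protruding core spans rows 80-155 near column 268. It droops 3.5° at its outer end, while the tube is level. I'll match that tilt, grip close to the mouth, level and centre it in the bore, then draw it out.

```bash
python3 - <<'E'
from h import *
plan([475.0,-161.2,100],14.2)
E
```

```text
t 25.0 tcp [ 409.2 -163.2  220. ] yaw 14.20 zax [-0.     0.001 -1.   ] F [ 0.   1.1 -0.5] gap 0.700 grip 0.0
wz total 0.000 shift total [2.141 0.474 4.001]
```

>>> servo_tool(
  moves=[
    [0.72,0.16,0,0,0,0,0.4],
    [0.72,0.16,0,0,0,0,0.4],
    [0.7,0.15,0,0,0,0,0.4],
    [0,0,0.9,0,0,0,0.4],
    [0,0,0.9,0,0,0,0.4],
    [0,0,0.9,0,0,0,0.4],
    [0,0,0.9,0,0,0,0.4],
    [0,0,0.4,0,0.41,0,0.4],
    [0,0,0,0,0,0,0.4],
    [0,0,0,0,0,0,0.4],
  ],
  force=25,
)

```text
time_s: 26.0
ee_pos: [474.7, -161.0, 100.6]
orientation: [[0.968, 0.246, 0.059], [0.245, -0.969, 0.016], [0.061, -0.001, -0.998]]
contact_force: [0.3, 0.6, 0.0]
finger_gap: 0.698
grip_force: 0.0
```

```bash
python3 - <<'E'
from h import *
s=st(); R=np.array(s["orientation"]); print("xz",R[2,0]); D=np.array([475.0,-161.2,53])-s["ee_pos"]; print("tool shift units",(R.T@D/30).round(3))
d=grab("wrist"); save("w7",d["image"])
E
```

```text
t 26.0 tcp [ 474.7 -161.   100.6] yaw 14.22 zax [ 0.059  0.016 -0.998] F [0.3 0.6 0. ] gap 0.698 grip 0.0
xz 0.06118390017746179
tool shift units [-0.09   0.01   1.585]
```

View pics/w7.png

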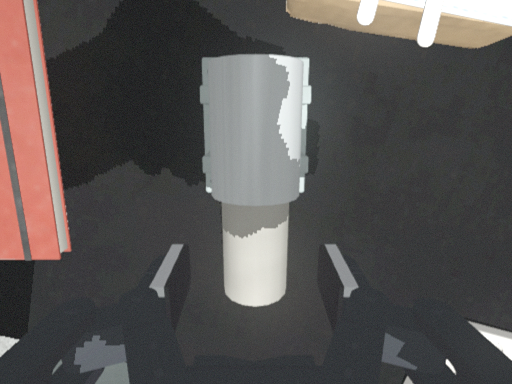

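The fingers straddle the protruding core evenly, with its centre at column 255 and the mouth at row 200. I'll descend and grip softly.

>>> servo_tool(
  moves=[
    [-0.04,0,0.6,0,0,0,0.4],
    [-0.03,0,0.5,0,0,0,0.4],
    [-0.02,0,0.3,0,0,0,0.4],
    [0,0,0.18,0,0,0,0.4],
    [0,0,0,0,0,0,0.4],
    [0,0,0,0,0,0,0.1],
    [0,0,0,0,0,0,-0.02],
    [0,0,0,0,0,0,-0.3],
    [0,0,0,0,0,0,-0.3],
    [0,0,0,0,0,0,-0.3],
    [0,0,0,0,0,0,-0.3],
  ],
  force=25,
)

```text
time_s: 27.15
ee_pos: [474.8, -162.2, 53.5]
orientation: [[0.968, 0.244, 0.061], [0.244, -0.97, 0.015], [0.063, 0.001, -0.998]]
contact_force: [-0.8, 0.2, 5.8]
finger_gap: 0.458
grip_force: 28.0
```

>>> servo_tool(
  moves=[
    [0,0,0,0,0,0,-0.3],
    [0,0,0,0,0,0,-0.3],
    [0,0,-0.02,0,-0.1,0,-0.3],
    [0,0,-0.02,0,-0.1,0,-0.3],
    [0,0,-0.02,0,-0.1,0,-0.3],
    [0,0,-0.02,0,-0.1,0,-0.3],
    [0,0,0,0,0,0,-0.3],
  ],
  force=70,
)

```text
time_s: 27.85
ee_pos: [475.6, -161.9, 55.4]
orientation: [[0.97, 0.245, 0.003], [0.245, -0.97, -0.0], [0.003, 0.001, -1.0]]
contact_force: [2.6, 0.9, -0.0]
finger_gap: 0.439
grip_force: 70.1
```

```bash
python3 - <<'E'
from h import *
s=st(); print(np.array(s["orientation"])[2].round(3),s["ft_torque"].round(2)); d=grab("wrist"); Q=cloud(d).reshape(-1,3); Q=Q[np.isfinite(Q[:,0])]
a=np.radians(14.2); u=np.array([np.cos(a),np.sin(a)]); n=np.array([-u[1],u[0]])
t=(Q[:,:2]-[461.5,-164.7])@u; w=(Q[:,:2]-[461.5,-164.7])@n
for lo in range(-9,95,6):
    k=(t>=lo)&(t<lo+6)&(abs(w)<8)&(Q[:,2]>40)&(Q[:,2]<80)
    if k.sum()>5: print(lo+3,"top %.1f"%np.percentile(Q[k,2],95),end="; ")
m=(t>16)&(t<29)&(abs(w)<22)&(Q[:,2]>52)&(Q[:,2]<80); axis(Q[m],"core")
E
```

```text
t 27.9 tcp [ 475.6 -161.9   55.4] yaw 14.18 zax [ 0.003 -0.    -1.   ] F [ 2.6  0.9 -0. ] gap 0.439 grip 70.1
[ 0.003  0.001 -1.   ] [ 0.05 -0.81  0.02]
-6 top 65.2; 0 top 65.2; 6 top 65.3; 12 top 65.4; 18 top 65.5; 24 top 65.5; 30 top 65.6; 36 top 73.1; 42 top 73.0; 48 top 73.0; 54 top 73.1; 60 top 73.1; 66 top 73.1; 72 top 73.1; 78 top 73.1; 84 top 73.2; 90 top 73.2; 96 top 73.2; core 3539 ends [ 460.5 -142.4   68.3] [ 471.  -184.7   68.2] len 43.7 mid [ 465.7 -163.5   68.3] yaw -76.04 pitch -0.16 rms 3.47
```

>>> servo_tool(
  moves=[
    [0,0,-0.03,0,0,0,-0.3],
    [0,0,-0.03,0,0,0,-0.3],
    [0,0,0,0,0,0,-0.3],
    [-0.1,0,0,0,0,0,-0.3],
    [-0.2,0,0,0,0,0,-0.3],
    [-0.2,0,0,0,0,0,-0.3],
  ],
)

```text
time_s: 28.5
ee_pos: [458.1, -165.5, 56.7]
orientation: [[0.97, 0.244, -0.001], [0.244, -0.97, 0.001], [-0.001, -0.001, -1.0]]
contact_force: [-0.4, 0.1, -4.6]
finger_gap: 0.436
grip_force: 70.5
```

```bash
python3 - <<'E'
from h import *
s=st(); print(s["ft_torque"].round(2)); d=grab("wrist"); Q=cloud(d).reshape(-1,3); Q=Q[np.isfinite(Q[:,0])]
a=np.radians(14.2); u=np.array([np.cos(a),np.sin(a)]); n=np.array([-u[1],u[0]])
t=(Q[:,:2]-[461.5,-164.7])@u; w=(Q[:,:2]-[461.5,-164.7])@n
for lo in range(-9,95,6):
    k=(t>=lo)&(t<lo+6)&(abs(w)<24)&(Q[:,2]>40)&(Q[:,2]<80)
    if k.sum()>5: top=np.percentile(Q[k&(abs(w)<8),2],95);r=k&(Q[:,2]>top-5); print(lo+3,"top %.1f w %.2f"%(top,np.median(w[r])),end="; ")
E
```

```text
t 28.5 tcp [ 458.1 -165.5   56.7] yaw 14.13 zax [-0.001  0.001 -1.   ] F [-0.4  0.1 -4.6] gap 0.436 grip 70.5
[-0.05  0.14 -0.02]
-6 top 66.7 w 0.60; 0 top 66.7 w 0.18; 6 top 66.6 w -0.22; 12 top 66.7 w 0.57; 18 top 66.5 w 0.57; 24 top 66.5 w 0.56; 30 top 66.4 w 0.17; 36 top 73.1 w 0.17; 42 top 73.1 w -0.18; 48 top 73.2 w 0.16; 54 top 73.2 w 0.16; 60 top 73.1 w -0.18; 66 top 73.2 w 0.15; 72 top 73.2 w -0.17; 78 top 73.1 w -0.17; 84 top 73.2 w 0.14; 90 top 73.1 w -0.17; 96 top 73.1 w 0.14;
```

>>> servo_tool(
  moves=[
    [-0.25,0,0,0,0,0,-0.3],
    [-0.3,0,0,0,0,0,-0.3],
    [-0.3,0,0,0,0,0,-0.3],
    [-0.3,0,0,0,0,0,-0.3],
    [-0.3,0,0,0,0,0,-0.3],
    [-0.3,0,0,0,0,0,-0.3],
    [-0.2,0,0,0,0,0,-0.3],
    [0,0,0,0,0,0,-0.3],
    [0,0,0,0,0,0,-0.3],
  ],
)

```text
time_s: 29.45
ee_pos: [403.4, -180.0, 57.1]
orientation: [[0.97, 0.244, 0.002], [0.244, -0.97, 0.0], [0.002, 0.0, -1.0]]
contact_force: [0.1, 0.5, -4.4]
finger_gap: 0.436
grip_force: 70.6
```

```bash
python3 - <<'E'
from h import *
s=st(); print(s["ft_torque"].round(2)); d=grab("wrist"); Q=cloud(d).reshape(-1,3); Q=Q[np.isfinite(Q[:,0])]
a=np.radians(14.2); u=np.array([np.cos(a),np.sin(a)]); n=np.array([-u[1],u[0]])
t=(Q[:,:2]-[461.5,-164.7])@u; w=(Q[:,:2]-[461.5,-164.7])@n
k=(abs(w)<3)&(Q[:,2]>55)&(Q[:,2]<80); h,e=np.histogram(t[k],np.arange(-60,60,2)); print([(int(x),int(c),round(float(np.median(Q[k&(t>=x)&(t<x+2),2])),1)) for x,c in zip(e,h) if c])
E
```

```text
t 29.4 tcp [ 403.4 -180.    57.1] yaw 14.13 zax [ 0.002  0.    -1.   ] F [ 0.1  0.5 -4.4] gap 0.436 grip 70.6
[ 0.02  0.07 -0.02]
[(-60, 57, 66.5), (-58, 61, 66.4), (-56, 70, 66.4), (-54, 58, 66.5), (-52, 72, 66.4), (-50, 69, 66.4), (-48, 63, 66.3), (-46, 71, 66.5), (-44, 74, 66.3), (-42, 62, 66.2), (-40, 76, 66.3), (-38, 68, 66.4), (-36, 66, 66.4), (-34, 76, 66.2), (-32, 72, 66.3), (-30, 75, 66.3), (-28, 70, 66.2), (-26, 84, 66.2), (-24, 75, 66.1), (-22, 83, 66.2), (-20, 79, 66.1), (-18, 82, 66.1), (-16, 86, 66.1), (-14, 85, 66.2), (-12, 81, 66.1), (-10, 87, 66.0), (-8, 89, 66.0), (-6, 87, 66.1), (-4, 93, 66.1), (-2, 99, 66.0), (0, 91, 66.0), (2, 97, 66.0), (4, 102, 65.9), (6, 97, 65.9), (8, 99, 66.0), (10, 94, 66.0), (12, 102, 66.0), (14, 102, 65.9), (16, 121, 65.9), (18, 109, 65.7), (20, 107, 65.9), (22, 110, 65.7), (24, 118, 65.8), (26, 112, 65.6), (28, 1, 63.5), (34, 81, 71.9), (36, 146, 72.3), (38, 142, 72.2), (40, 137, 72.3), (42, 2, 70.8)]
```

The core is clear of the barrel and held level. Lift and carry.

>>> servo_tool(
  moves=[
    [0,0,-0.2,0,0,0,-0.3],
    [0,0,-0.4,0,0,0,-0.3],
    [0,0,-0.7,0,0,0,-0.3],
    [0,0,-0.9,0,0,0,-0.3],
    [0,0,-0.9,0,0,0,-0.3],
    [0,0,-0.9,0,0,0,-0.3],
    [0,0,-0.7,0,0,0,-0.3],
    [0,0,-0.4,0,0,0,-0.3],
    [0,0,-0.2,0,0,0.2,-0.3],
    [0,0,0,0,0,0.2,-0.3],
    [0,0,0,0,0,0,-0.3],
  ],
)

```text
time_s: 30.6
ee_pos: [402.2, -179.6, 215.5]
orientation: [[0.983, 0.185, 0.0], [0.185, -0.983, 0.001], [0.0, -0.001, -1.0]]
contact_force: [-0.1, 0.1, -4.8]
finger_gap: 0.44
grip_force: 70.8
```

```bash
python3 - <<'E'
from h import *
plan([481.3,240.4,215],10.75)
E
```

```text
t 30.6 tcp [ 402.2 -179.6  215.5] yaw 10.65 zax [ 0.     0.001 -1.   ] F [-0.1  0.1 -4.8] gap 0.440 grip 70.8
wz total -0.011 shift total [  5.2   -13.263   0.016]
```

>>> servo_tool(
  moves=[
    [0.12,-0.3,0,0,0,0,-0.3],
    [0.2,-0.5,0,0,0,0,-0.3],
    [0.27,-0.7,0,0,0,0,-0.3],
    [0.31,-0.8,0,0,0,0,-0.3],
    [0.31,-0.8,0,0,0,0,-0.3],
    [0.31,-0.8,0,0,0,0,-0.3],
    [0.31,-0.8,0,0,0,0,-0.3],
    [0.31,-0.8,0,0,0,0,-0.3],
    [0.31,-0.8,0,0,0,0,-0.3],
    [0.31,-0.8,0,0,0,0,-0.3],
    [0.31,-0.8,0,0,0,0,-0.3],
    [0.31,-0.8,0,0,0,0,-0.3],
  ],
)

```text
time_s: 31.8
ee_pos: [453.2, 97.2, 215.3]
orientation: [[0.982, 0.186, -0.001], [0.186, -0.982, 0.0], [-0.001, -0.001, -1.0]]
contact_force: [-0.4, -1.1, -4.4]
finger_gap: 0.434
grip_force: 70.8
```

>>> servo_tool(
  moves=[
    [0.31,-0.8,0,0,0,0,-0.3],
    [0.31,-0.8,0,0,0,0,-0.3],
    [0.31,-0.8,0,0,0,0,-0.3],
    [0.31,-0.8,0,0,0,0,-0.3],
    [0.27,-0.7,0,0,0,0,-0.3],
    [0.18,-0.46,0,0,0,0,-0.3],
    [0.08,-0.2,0,0,0,0,-0.3],
    [0,0,0,0,0,0,-0.3],
    [0,0,0,0,0,0,-0.3],
  ],
)

```text
time_s: 32.7
ee_pos: [480.5, 238.0, 216.0]
orientation: [[0.983, 0.184, 0.0], [0.184, -0.983, -0.001], [0.0, 0.001, -1.0]]
contact_force: [-0.4, -0.7, -5.0]
finger_gap: 0.436
grip_force: 70.8
```

```bash
python3 - <<'E'
from h import *
s=st(); p=s["ee_pos"]; R=np.array(s["orientation"]); d=grab("wrist"); Q=((cloud(d)-p)@R).reshape(-1,3); Q=Q[np.isfinite(Q[:,0])]
Q[:,1:]*=-1
m=(Q[:,0]>20)&(abs(Q[:,1])<20)&(Q[:,2]>-18)&(Q[:,2]<20)&(Q[:,0]<120); axis(Q[m],"held core in tool frame (y,z up)")
plan([481.3,240.4,110],10.75)
E
```

```text
t 32.7 tcp [480.5 238.  216. ] yaw 10.60 zax [ 0.    -0.001 -1.   ] F [-0.4 -0.7 -5. ] gap 0.436 grip 70.8
held core in tool frame (y,z up) 17101 ends [ 20.3   0.4 -10.9] [ 87.5   0.6 -11.6] len 67.2 mid [ 53.9   0.5 -11.3] yaw 0.18 pitch -0.54 rms 0.53
t 32.8 tcp [480.7 237.8 216.1] yaw 10.57 zax [ 0.001 -0.001 -1.   ] F [ 0.3 -1.1 -4.3] gap 0.434 grip 70.8
wz total -0.021 shift total [ 0.036 -0.081  3.538]
```

>>> servo_tool(
  moves=[
    [0.03,-0.07,0.4,0,0,-0.02,-0.3],
    [0,0,0.7,0,0,0,-0.3],
    [0,0,0.8,0,0,0,-0.3],
    [0,0,0.8,0,0,0,-0.3],
    [0,0,0.7,0,0,0,-0.3],
    [0,0,0.4,0,0,0,-0.3],
    [0,0,0.2,0,0,0,-0.3],
    [0,0,0,0,0,0,-0.3],
    [0,0,0,0,0,0,-0.3],
  ],
)

```text
time_s: 33.65
ee_pos: [482.1, 242.1, 97.1]
orientation: [[0.982, 0.188, 0.003], [0.188, -0.982, 0.001], [0.003, -0.001, -1.0]]
contact_force: [0.2, 0.4, -4.3]
finger_gap: 0.435
grip_force: 70.9
```

```bash
python3 - <<'E'
from h import *
plan([481.4,240.0,86],10.75)
E
```

```text
t 33.6 tcp [482.1 242.1  97.1] yaw 10.86 zax [ 0.003  0.001 -1.   ] F [ 0.2  0.4 -4.3] gap 0.435 grip 70.9
wz total 0.012 shift total [-0.038  0.066  0.369]
```

>>> servo_tool(
  moves=[
    [-0.03,0.06,0.1,0,0,0,-0.3],
    [0,0,0.1,0,0,0,-0.3],
    [0,0,0.08,0,0,0,-0.3],
    [0,0,0.04,0,0,0,-0.3],
    [0,0,0,0,0,0,-0.3],
    [0,0,0,0,0,0,-0.3],
  ],
)

```text
time_s: 34.25
ee_pos: [481.0, 240.0, 86.7]
orientation: [[0.982, 0.189, 0.002], [0.189, -0.982, 0.0], [0.002, -0.0, -1.0]]
contact_force: [0.5, 0.0, -4.3]
finger_gap: 0.436
grip_force: 70.9
```

>>> servo_tool(
  moves=[
    [0,0,0.03,0,0,0,-0.3],
    [0,0,0,0,0,0,-0.3],
  ],
)

```text
time_s: 34.45
ee_pos: [480.9, 239.9, 85.8]
orientation: [[0.982, 0.188, 0.001], [0.188, -0.982, 0.0], [0.001, -0.0, -1.0]]
contact_force: [-0.9, -0.0, -5.0]
finger_gap: 0.436
grip_force: 70.9
```

>>> servo_tool(
  moves=[
    [0,0,0.03,0,0,0,-0.3],
    [0,0,0.02,0,0,0,-0.3],
    [0,0,0,0,0,0,-0.3],
  ],
)

```text
time_s: 34.75
ee_pos: [480.8, 239.9, 84.2]
orientation: [[0.982, 0.189, 0.001], [0.189, -0.982, 0.0], [0.001, -0.0, -1.0]]
contact_force: [1.5, 0.2, -4.2]
finger_gap: 0.437
grip_force: 70.9
```

>>> servo_tool(
  moves=[
    [0,0,0.03,0,0,0,-0.3],
    [0,0,0,0,0,0,-0.3],
  ],
)

```text
time_s: 34.95
ee_pos: [481.0, 239.9, 83.4]
orientation: [[0.982, 0.188, 0.002], [0.188, -0.982, 0.0], [0.002, -0.0, -1.0]]
contact_force: [-0.5, 0.2, -4.1]
finger_gap: 0.437
grip_force: 70.9
```

>>> servo_tool(
  moves=[
    [0,0,0.03,0,0,0,-0.3],
    [0,0,0,0,0,0,-0.3],
  ],
)

```text
time_s: 35.15
ee_pos: [481.0, 240.1, 82.9]
orientation: [[0.982, 0.188, 0.002], [0.188, -0.982, 0.001], [0.002, -0.0, -1.0]]
contact_force: [-0.1, -0.5, -0.9]
finger_gap: 0.44
grip_force: 71.4
```

>>> servo_tool(
  moves=[
    [0,0,0.03,0,0,0,-0.3],
    [0,0,0,0,0,0,-0.3],
  ],
)

```text
time_s: 35.35
ee_pos: [481.0, 240.2, 82.7]
orientation: [[0.982, 0.188, 0.002], [0.188, -0.982, 0.001], [0.002, -0.001, -1.0]]
contact_force: [-2.0, -0.8, 4.7]
finger_gap: 0.438
grip_force: 72.0
```

>>> servo_tool(
  moves=[
    [0,0,0,0,0,0,-0.3],
    [0,0,0,0,0,0,-0.3],
    [0,0,0,0,0,0,-0.06],
    [0,0,0,0,0,0,0],
    [0,0,0,0,0,0,0.06],
    [0,0,0,0,0,0,0.1],
    [0,0,0,0,0,0,0.1],
  ],
  force=20,
)

```text
time_s: 36.05
ee_pos: [481.1, 240.0, 81.6]
orientation: [[0.982, 0.189, 0.002], [0.189, -0.982, 0.001], [0.002, -0.0, -1.0]]
contact_force: [0.3, 0.1, -0.1]
finger_gap: 0.553
grip_force: 0.0
```

>>> servo_tool(
  moves=[
    [0,0,-0.1,0,0,0,0.1],
    [0,0,-0.3,0,0,0,0.1],
    [0,0,-0.8,0,0,0,0.1],
    [0,0,-1,0,0,0,0.1],
    [0,0,-1,0,0,0,0.1],
    [-0.7,0,-1,0,0,0,0.1],
    [-0.8,0,-1,0,0,0,0.1],
    [0,0,0,0,0,0,0.1],
    [0,0,0,0,0,0,0.1],
  ],
)

```text
time_s: 36.95
ee_pos: [436.7, 231.5, 238.7]
orientation: [[0.982, 0.189, 0.004], [0.189, -0.982, 0.002], [0.004, -0.001, -1.0]]
contact_force: [-0.1, 0.5, 0.6]
finger_gap: 0.552
grip_force: 0.0
```

```bash
python3 - <<'E'
from rk import *
st(); d=grab("wrist"); P=cloud(d); Q=P.reshape(-1,3); Q=Q[np.isfinite(Q[:,0])]
a=np.radians(10.75); R=np.array([[np.cos(a),np.sin(a)],[-np.sin(a),np.cos(a)]]); L=(Q[:,:2]-[502.2,258.6])@R.T
for n,lo,hi,z0,z1 in(("rest",-66,-38,55,75),("top",-32,4,77,100),("empty",10,35,55,75)):
    m=(L[:,1]>lo)&(L[:,1]<hi)&(Q[:,2]>z0)&(Q[:,2]<z1)&(abs(L[:,0])<95); axis(Q[m],n)
m=(Q[:,2]>85)&(Q[:,2]<100)&(abs(L[:,1]-65)<12); rect(Q[m],"rib")
m=(Q[:,2]>56)&(Q[:,2]<66)&(L[:,1]>42)&(L[:,1]<78); rect(Q[m],"chock top")
E
```

```text
t 37.0 tcp [436.7 231.5 238.7] yaw 10.89 zax [ 0.004  0.002 -1.   ] F [-0.1  0.5  0.6] gap 0.552 grip 0.0
rest 4334 ends [446.3 201.3  48.2] [572.5 225.3  48.2] len 128.4 mid [509.4 213.3  48.2] yaw 10.76 pitch -0.02 rms 0.65
top 7140 ends [440.6 232.7  72.1] [566.4 256.7  72. ] len 128.2 mid [503.5 244.7  72. ] yaw 10.79 pitch -0.06 rms 0.62
empty 4165 ends [436.  264.2  48.1] [562.1 288.3  48.2] len 128.3 mid [499.1 276.2  48.1] yaw 10.79 pitch 0.01 rms 0.66
rib 1484 c [489.6 323.1] size 69.1 12.6 yaw 10.8 zmed 92.1 zmax 93.9
chock top 3051 c [490.6 314.9] size 110.1 30.9 yaw 10.8 zmed 59.4 zmax 63.5
```

All the pieces measure in place, so I'm handing in.

```bash
python3 -c "from cell import arm; print(arm.job_done())"
```

```text
the job is handed in; nothing more can be done
None
```

I handed the job in at about 37 s; I haven't been told the result. In the last camera check the bench core was in the empty V, the chock flat beside it, the barrel core on top, and the racked core undisturbed, all measuring within tolerance.

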